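# Lock the sample oil seal onto its counter stand with the ball-tipped C-hook

## Task

Lock the sample oil seal to its blue counter stand: take the C-hook by its orange handle, swing its ball tip round along its own arc through the seal standing in the slot and on into the metal keeper, past the click of the sprung white nose, and press it gently but firmly home against the end of the stop screw. Then let go, leaving the hook lying flat on the stand, locked behind the nose, with the seal still in its slot; never force the hook, and leave the jar, the red carton and the big seal where they are.

Things in the scene. Friction and masses are not known exactly. Their poses are not given: they have to be found in the camera images.
- stand: Fixed blue board, own x -60 to +85 mm, y -65 to +70 mm, top 22 mm above the table. Origin: on the table, under the centre of the arc; z up. On a circle of radius 48 mm about it, counter-clockwise from its +x: seal at 0 deg, ball at point seat at +55 deg; then the hook's axes are parallel to these and its origin is at (27.5, -39.3, 22) mm here. Slot: 43 (x) by 11 (y), 14 mm deep.
- keeper: Fixed aluminium channel on the board, curved with the 48 mm circle, 16 mm high, open at the top. Origin at the arc's centre, on the board top; axes as the stand's. The ball enters counter-clockwise: flared mouth 23 mm wide, 28 mm of arc before point seat, narrowing to 15 mm; inner wall at radius 41.5, outer 56.5 mm: a ball exactly on the circle has 0.5 mm free inside, 2.5 mm outside.
- nose (a joint): White sprung nose at the keeper's outer side, 0 when out, grows (m) as it is pushed outwards. The ball meets it about 20 mm of arc before point seat, pushes it aside by about 2 mm (some 3 to 7 N along the arc) and it clicks in behind the ball from about 14 to 8 mm before point seat.
- stop: Fixed brass bracket beyond the keeper with a tight 10 mm steel stop screw that points back along the arc and stops the ball. The screw (part of the stop) is set differently each time, and its setting is not measured: the ball's centre stops anywhere from 7 mm of arc before to 7 mm beyond point seat. Rigid: 5 to 8 N is firm, over 12 N too much. Origin: on the board top in the keeper.
- seat (a point): Middle of the range of places where the ball's centre can be when home: 6 mm above the board top (28 mm above the table), 48 mm from the stand's origin axis at +55 deg.
- slot (a point): Centre of the seal's bore when the seal stands in its slot: stand frame (48, 0, 28) mm.
- seal: Loose rigid black oil seal, 40 mm outside, 18 mm bore, 10 mm thick, 35 g, standing upright in the stand's slot with a little play, so it may lean a few degrees. Origin: the lowest point of its rim, mid-thickness; own y is the axis of the bore.
- bore (a point): Centre of the seal's bore, 20 mm above the seal's origin.
- hook: Loose C-hook, about 110 g, lying flat. Origin: centre of the underside of its foot; z up. Orange handle 20 x 20 x 60 mm high (sides along own x, y) on a black foot 28 x 28 x 6 mm. Steel wire 8 mm thick, 6 mm above the underside, bends counter-clockwise from the handle through 110 deg, radius 48 mm about own (-27.5, +39.3) mm, to a 12 mm ball at own (0, +78.6, 6) mm.
- ball (a point): Centre of the hook's 12 mm ball tip.
- wire_mid (a point): Point half-way along the hook's arc, own (20.5, 39.3, 6) mm; it lies within about 8 mm of the bore's centre, along the wire, when the hook is home.
- grip (a point): On the axis of the orange handle, 43 mm above its underside: a place to hold it from above.
- jar: Bystander: lidded jar, 56 mm wide, 75 mm high. Origin at its underside.
- carton: Bystander: red carton 60 x 50 x 45 mm high. Origin at its underside.
- big_seal: Bystander: large black seal lying flat, 72 mm wide, 12 mm high. Origin at its underside.
There are look-alikes about, which are no part of the job. What is shaped like the seal but green is not meant. What is shaped like the hook but pink is not meant.

How it is judged:
By the outcome, as a careful person would: the job done as asked, in the order asked, and still so for the second after the job is handed in, with the robot touching nothing.
It also fails if it takes over 67 s, if anything falls off the work surface, if the arm or the gripper's body presses on something with over 40 N, if the wrist force passes 120 N, or if a joint passes its speed limit or range.

## Robot

A 6-joint arm with a two-finger parallel gripper is mounted at the origin on the work surface. World frame = base frame: x ahead of the robot, y to its left, z up, the work surface at z = 0. Lengths are in m, angles in rad, forces in N, time in s.
With the tool pointing down it reaches from about 0.375 to 0.9 m from the base axis. Payload 3.1 kg.
Tool frame: the origin (TCP) lies on the centre line of the jaws, within the pads' length; the fingertips stand robot.finger_overhang ahead of it and the grasp point (between the pads) lies 2 mm behind it (robot.finger_overhang is the distance from the TCP to the fingertips, in m); z points along the fingers, y is the direction in which the jaws open and shut (so a half turn about z gives the same grasp; the last joint's range is limited). The gripper opens to 87 mm and grips with 3 to 60 N. Pads are 19 mm wide; open, the fingers measure 117 mm over their backs; the gripper's body (75 mm by 190 mm) begins 51 mm behind the grasp point.
Start: joints at [-1.403, 0.527, 1.433, -0, 1.181, -0.178], TCP at [0.212, -0.588, 0.24] pointing down, gripper open.
Joint ranges: [-3.08, 3.08], [-0.75, 2.2], [0.22, 2.44], [-1.43, 4.57], [0, 2.65], [-2.85, 2.85]. Speed limits (rad/s): [2.79, 2.79, 3.14, 3.14, 3.14, 3.14].

## Interface

Orientations are given as a unit quaternion [x, y, z, w].
In Python, from rig import robot gives the robot as it stands. The module is installed in compiled form; this text tells all that it offers.
- The arm moves only by the tool step_arm, never from a script. Its arguments are lists of equal length, an entry for each row: "slide": the shift along the tool's x, y, z in mm, a list of three; "twist": the turn about the tool's z in degrees. A call has 1 to 20 rows; each row shifts and turns the commanded pose from where the row before left it, along the tool's axes as they then stand; what a row does not reach is not made up. A row lasts 1/12 s, in which the tool goes at most 41.7 mm and 7.16 degrees, less where a joint would pass 70% of its speed; a pose out of reach is approached as far as the arm can. A call is refused whole if a number of a shift passes 41.7 or a number of a turn 7.16, either way. A call with a gripper value outside its range is refused whole. "jaw" is the finger opening in mm, from 0 to 87, set as the call begins (left out, the last holds). The fingers move at their own pace and stop on an object; "force" is the grip in N (left out, the last holds). Time passes only in rows, so rows that do not move let the fingers close. It gives the time, the measured TCP pose, the force and the opening at its end, in the units of the state.
- robot.get_obs(): the state, without advancing time (a new reading comes with each control period).
- robot.camera(name): name is "scene" or "top" or "wrist"; returns a dict with "color" (384x512x3 uint8, blue, green, red), "depth" (384x512 float32, m along the optical axis (not along the pixel's ray), 0 where there is no reading), "camera_matrix" (3x3 intrinsics, pixels), "origin" and "orientation" of the camera in the world. Camera axes: x right, y down, z forward; pixel columns grow to the right and rows downward; lengths in m; the calibration is good to about 2 mm. The wrist camera is an equidistant fisheye: a pixel r from the principal point sees the ray r / f radians off the axis. A picture is of the moment at which its call begins.
- robot.hand_in(): hands the job in, once; it reports no verdict.
The state is a dict: "time": time; "q": joint angles; "joint_velocities": joint speeds; "joint_torque": joint torques, N m; "position": TCP position; "tool_rot": TCP orientation; "ft_force": force on the tool from outside, world axes, zero at the start; "moment": the same for the moment, N m; "grip_width": finger opening in m.
Only numpy, scipy, OpenCV 4.12 (cv2) and the standard library are available. Lean on these libraries where they do the work, as an engineer would, in place of code of your own. Each camera call takes 0.05 s, during which the arm holds its last target.

## Working session

There is one attempt and no reset: what is moved stays moved. The work goes in short steps, Python scripts to look and compute and a tool call to move; the robot and the scene stay as the last step left them, time stands still between calls to the robot, and variables do not carry over. Pictures are saved under pics/ and viewed, and the job is handed in when it is done.

Besides the shell and the picture viewer there is one more tool, called after ">>>" by a JSON object that holds its "fn" and its "kwargs". step_arm: Moves the arm, as the interface text tells. Its arguments: {"type":"object","properties":{"slide":{"type":"array","items":{"type":"array","items":{"type":"number"}}},"twist":{"type":"array","items":{"type":"number"}},"jaw":{"type":"number"},"force":{"type":"number"}},"required":["slide","twist"]}

```bash
mkdir -p pics; cat > h.py <<'E'
import numpy as np, cv2, pickle
from scipy.spatial.transform import Rotation as R
from rig import robot
def snap(n,tag):
    c=robot.camera(n); cv2.imwrite(f'pics/{tag}.png',c['color']); pickle.dump(c,open(f'pics/{tag}.pkl','wb')); return c
def load(tag): return pickle.load(open(f'pics/{tag}.pkl','rb'))
def ray(c,u,v,fish=False):
    K=np.array(c['camera_matrix']); x=(u-K[0,2])/K[0,0]; y=(v-K[1,2])/K[1,1]
    if fish:
        r=np.hypot(x,y); d=np.array([x/r*np.sin(r),y/r*np.sin(r),np.cos(r)]) if r>1e-9 else np.array([0,0,1.])
    else: d=np.array([x,y,1.])
    return np.array(c['origin']), R.from_quat(c['orientation']).apply(d)
def onz(c,u,v,z,fish=False):
    o,d=ray(c,u,v,fish); return o+d*(z-o[2])/d[2]
def proj(c,p):
    q=R.from_quat(c['orientation']).inv().apply(np.array(p)-np.array(c['origin'])); K=np.array(c['camera_matrix'])
    return K[0,0]*q[0]/q[2]+K[0,2],K[1,1]*q[1]/q[2]+K[1,2]
E
python3 - <<'E'
from h import *
for n in ['scene','top','wrist']:
    c=snap(n,n+'0'); print(n,c['origin'],c['orientation'],c['camera_matrix'])
o=robot.get_obs(); print(o, robot.finger_overhang)
E
```

```text
scene [ 1.05714132 -0.37508674  0.52701695] [ 0.82193968  0.34468764 -0.17374087 -0.41883134] [[357.54095153   0.         254.23998441]
 [  0.         357.54095153 189.85008749]
 [  0.           0.           1.        ]]
top [0.37768279 0.08859576 1.11044759] [-0.69760091  0.71121081 -0.05639575  0.06596732] [[414.75207823   0.         253.61656428]
 [  0.         414.75207823 191.53284357]
 [  0.           0.           1.        ]]
wrist [ 0.27695717 -0.56447888  0.38360323] [ 0.8116089  -0.57059579 -0.07286209  0.10199289] [[297.31863964   0.         254.35653228]
 [  0.         297.31863964 195.54198686]
 [  0.           0.           1.        ]]
{'time': 0.15, 'q': array([-1.40351285e+00,  5.28274800e-01,  1.43358082e+00, -1.33978356e-05,
        1.18139791e+00, -1.78497125e-01]), 'joint_velocities': array([-0.00049316, -0.00195933, -0.00251966, -0.00153797, -0.00157031,
       -0.00010316]), 'joint_torque': array([ 5.26017629e-04, -4.40431273e+01, -1.76842582e+01,  6.33189152e-02,
        5.52766153e-02, -9.74230215e-05]), 'position': array([ 0.21177   , -0.5874766 ,  0.23879142]), 'tool_rot': array([ 9.85090885e-01,  1.72032726e-01, -1.53911792e-06, -8.30458944e-04]), 'ft_force': array([-0.36249864, -0.0580385 ,  0.06775067]), 'moment': array([ 0.0191535 , -0.00252484, -0.00283185]), 'grip_width': 0.08723388143425413} 0.017
```

View pics/top0.png

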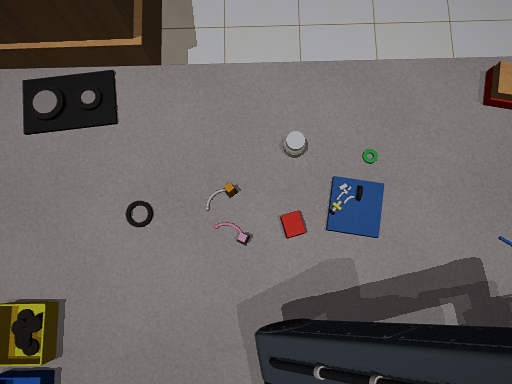

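View pics/scene0.png

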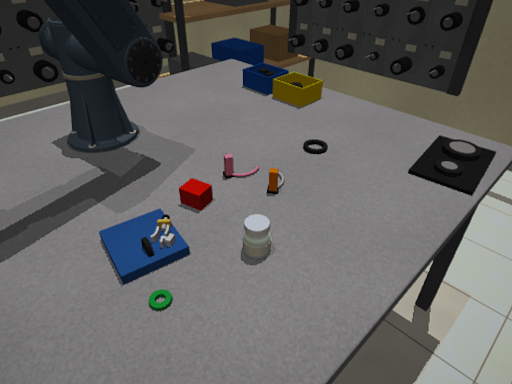

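The top view shows the orange hook at (231,189) with its ball near (208,208), the pink look-alike at (243,238), the blue stand at (355,207) and the black seal at (359,192). The green ring is at (370,156), the carton at (293,224), the jar at (295,143) and the big seal at (139,213). The orange one fits the hook's description. I'll confirm with enlarged crops.

```bash
python3 - <<'E'
from h import *
c=load('top0');im=c['color']
a=cv2.resize(im[170:250,320:400],(560,560),interpolation=cv2.INTER_CUBIC)
cv2.imwrite('pics/c1.png',a)
cv2.imwrite('pics/c2.png',cv2.resize(im[175:220,195:255],(800,600),interpolation=cv2.INTER_CUBIC))
s=load('scene0')['color']
cv2.imwrite('pics/c3.png',cv2.resize(s[200:280,95:195],(800,640),interpolation=cv2.INTER_CUBIC)[:600])
for n,p,z in [('handle',(231,189),.06),('ball',(208,208),.006),('standc',(355,207),.022)]: print(n,onz(c,*p,z))
E
```

```text
handle [0.56950144 0.15934474 0.06      ]
ball [0.52871339 0.2253333  0.006     ]
standc [ 0.52140231 -0.16495591  0.022     ]
```

View pics/c1.png

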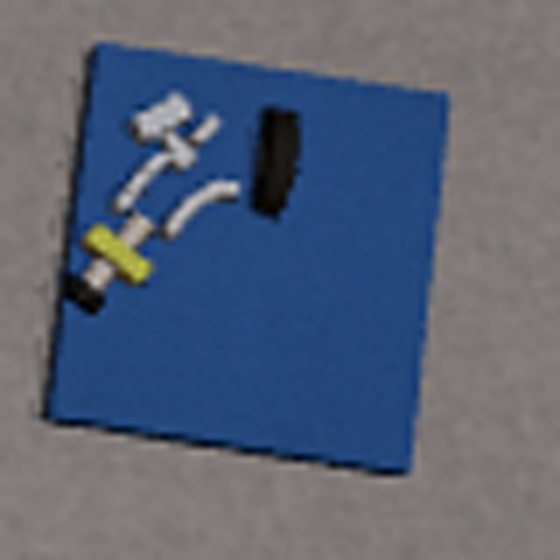

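View pics/c2.png

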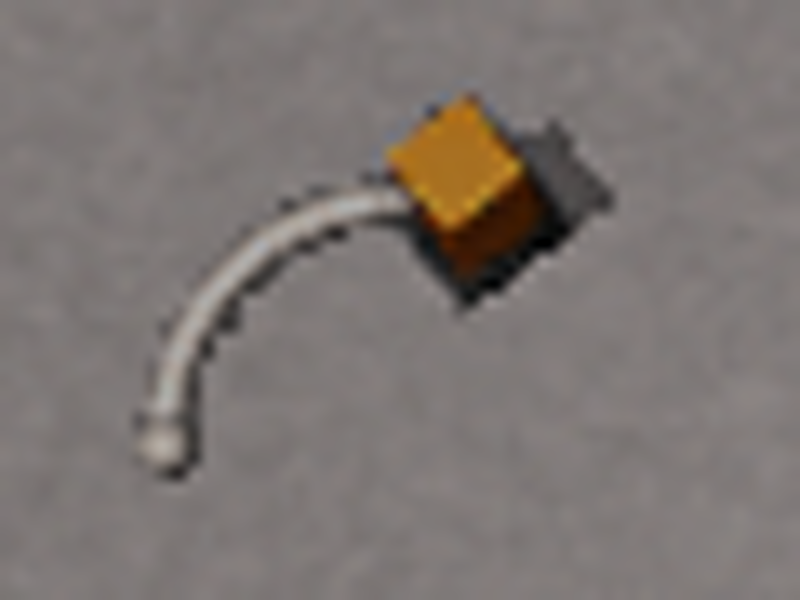

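View pics/c3.png

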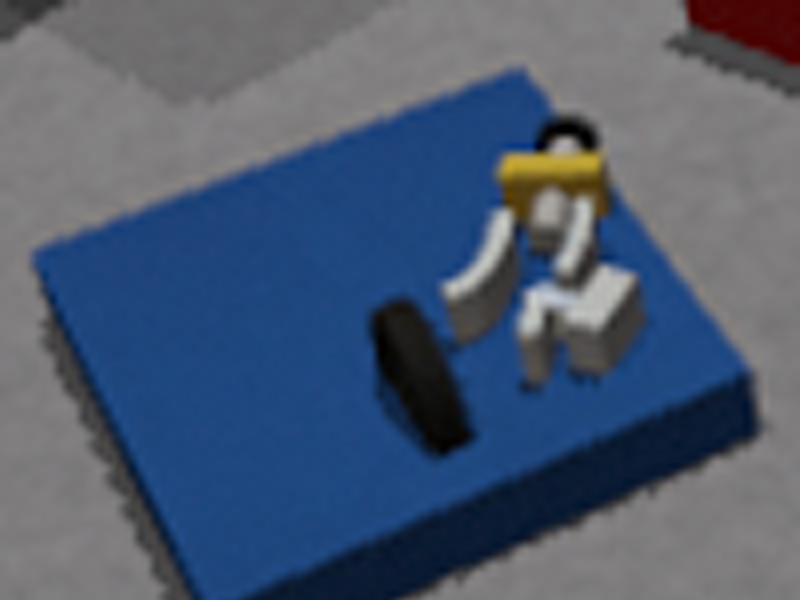

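View pics/wrist0.png

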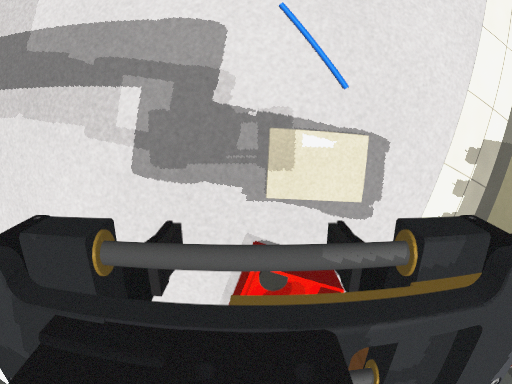

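Crops confirm: the orange handle at top0 (231,189) with grey steel wire is the hook (the pink one isn't), and the black upright seal at (359,192) sits in the stand (the green ring isn't it). Next I'll go over the stand for a close wrist view.

>>> {"fn": "step_arm", "kwargs": {"slide": [[21.5,-18.1,6],[21.5,-18.1,6],[21.5,-18.1,6],[21.5,-18.1,6],[21.5,-18.1,6],[21.5,-18.1,6],[21.5,-18.1,6],[21.5,-18.1,6],[21.5,-18.1,6],[21.5,-18.1,6],[21.5,-18.1,6],[21.5,-18.1,6],[21.5,-18.1,6],[21.5,-18.1,6],[21.5,-18.1,6],[21.5,-18.1,6],[0,0,0]], "twist": [0,0,0,0,0,0,0,0,0,0,0,0,0,0,0,0,0]}}

```text
time: 1.57
position: [0.4377, -0.1945, 0.1425]
tool_rot: [0.985, 0.174, -0.001, -0.002]
ft_force: [-0.6, 0.1, 0.0]
grip_width: 0.0873
```

```bash
python3 - <<'E'
from h import *
c=snap('wrist','w1'); o=robot.get_obs(); print(o['time'],o['position'],R.from_quat(o['tool_rot']).as_matrix(),c['origin'],R.from_quat(c['orientation']).as_matrix())
Rt=R.from_quat(o['tool_rot']); print('cam in tool',Rt.inv().apply(c['origin']-o['position']),(Rt.inv()*R.from_quat(c['orientation'])).as_matrix())
c=snap('top','top1')
E
```

```text
1.6167 [ 0.43750928 -0.19649542  0.14290896] [[ 0.93930923  0.34306751 -0.00169068]
 [ 0.34306995 -0.93930873  0.00145451]
 [-0.00108907 -0.00194626 -0.99999751]] [ 0.5031021  -0.17152594  0.28731957] [[ 0.34223913 -0.9094491  -0.2361667 ]
 [-0.93960499 -0.33228042 -0.08204996]
 [-0.00385331  0.24998411 -0.96824227]]
cam in tool [ 0.07002094 -0.00123235 -0.14448482] [[-8.77665207e-04 -9.68521609e-01 -2.48927946e-01]
 [ 9.99997795e-01 -3.75077334e-04 -2.06643238e-03]
 [ 1.90801718e-03 -2.48929211e-01  9.68519802e-01]]
```

View pics/w1.png

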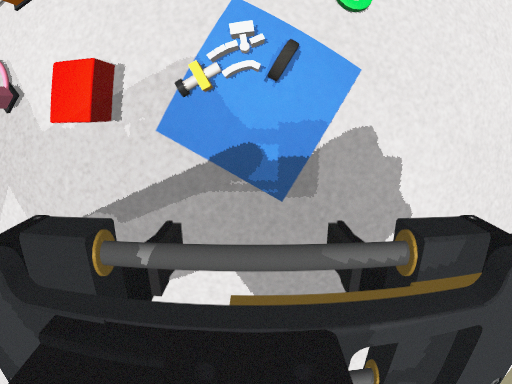

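The wrist view shows the stand with its corners at about (235,0), (360,68), (283,200) and (157,130). The seal is at (284,60), the keeper at (235,60) and the stop bracket at (200,76). I'll fit the stand pose from the edge lines.

```bash
cat >> h.py <<'E'
def stand_pose(c,fish,roi=None):
    """mask blue top, edge points -> world at z=.022 -> oriented rectangle via lines"""
    im=c['color'].astype(int); hsv=cv2.cvtColor(c['color'],cv2.COLOR_BGR2HSV)
    m=((hsv[...,0]>98)&(hsv[...,0]<122)&(hsv[...,1]>150)).astype(np.uint8)
    if roi: mm=np.zeros_like(m); mm[roi[1]:roi[3],roi[0]:roi[2]]=1; m*=mm
    cs,_=cv2.findContours(m,cv2.RETR_EXTERNAL,cv2.CHAIN_APPROX_NONE)
    k=max(cs,key=cv2.contourArea)[:,0,:]
    k=cv2.convexHull(k)[:,0,:]
    w=np.array([onz(c,u,v,.022,fish)[:2] for u,v in k])
    return m,k,w
E
python3 - <<'E'
from h import *
c=load('w1')
im=c['color']; hsv=cv2.cvtColor(im,cv2.COLOR_BGR2HSV)
print(hsv[100,270],hsv[180,290],hsv[120,210])
m,k,w=stand_pose(c,True,(140,0,380,210))
print(cv2.minAreaRect((w*1000).astype(np.float32)))
print(k[:60].tolist())
t=load('top0'); m,k,w=stand_pose(t,False,(315,165,400,250)); r=cv2.minAreaRect((w*1000).astype(np.float32)); print('top',r)
t=load('top1'); m,k,w=stand_pose(t,False,(315,165,400,250)); print('top1',cv2.minAreaRect((w*1000).astype(np.float32)))
cv2.imwrite('pics/w1c.png',cv2.resize(im[0:210,140:380],(800,700))[:600])
E
```

```text
[105 177 240] [107 177 124] [107 176 222]
((524.902587890625, -166.14309692382812), (134.20228576660156, 144.23428344726562), 79.99928283691406)
[[242, 0], [274, 16], [301, 31], [324, 45], [335, 52], [359, 68], [360, 69], [360, 70], [359, 72], [354, 81], [310, 155], [286, 193], [282, 199], [281, 200], [275, 197], [193, 151], [161, 133], [158, 131], [157, 130], [157, 128], [166, 110], [177, 90], [197, 54], [208, 36], [218, 20], [230, 2], [232, 0]]
top ((523.2816772460938, -165.60980224609375), (135.360595703125, 145.38455200195312), 80.00341033935547)
top1 ((523.3364868164062, -165.31039428710938), (134.75184631347656, 145.3805389404297), 80.00341033935547)
```

View pics/w1c.png

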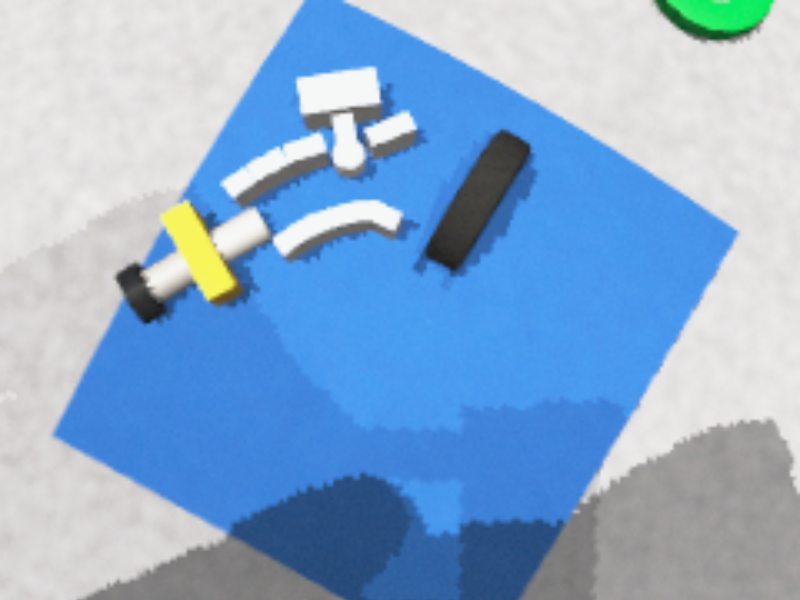

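Wrist and top views agree to within 2 mm: the stand origin is about (0.511,-0.166), yaw -10°. Now on to the hook.

>>> {"fn": "step_arm", "kwargs": {"slide": [[25.7,-22.9,-1.5],[25.7,-22.9,-1.5],[25.7,-22.9,-1.5],[25.7,-22.9,-1.5],[25.7,-22.9,-1.5],[25.7,-22.9,-1.5],[25.7,-22.9,-1.5],[25.7,-22.9,-1.5],[25.7,-22.9,-1.5],[25.7,-22.9,-1.5]], "twist": [0,0,0,0,0,0,0,0,0,0]}}

```text
time: 2.5
position: [0.6027, 0.1035, 0.159]
tool_rot: [0.985, 0.171, 0.0, 0.0]
ft_force: [0.2, -0.4, -1.0]
grip_width: 0.0871
```

>>> {"fn": "step_arm", "kwargs": {"slide": [[0,0,0],[0,0,0],[0,0,0],[0,0,0],[0,0,0],[0,0,0],[0,0,0],[0,0,0],[0,0,0],[0,0,0],[0,0,0],[0,0,0],[0,0,0],[0,0,0],[0,0,0]], "twist": [-7.1,-7.1,-7.1,-7.1,-7.1,-7.1,-7.1,-7.1,-7.1,-7.1,-7.1,-7.1,-7.1,-7.1,0]}}

```text
time: 3.75
position: [0.602, 0.1018, 0.1588]
tool_rot: [0.506, 0.863, -0.0, 0.0]
ft_force: [0.1, -0.5, -1.1]
grip_width: 0.0868
```

```bash
python3 - <<'E'
from h import *
c=snap('wrist','w2'); o=robot.get_obs(); print(o['time'],o['position'],o['q'],R.from_quat(o['tool_rot']).as_matrix())
cv2.imwrite('pics/w2c.png',cv2.resize(c['color'][0:210,130:400],(800,622),interpolation=cv2.INTER_CUBIC)[:600])
E
```

```text
3.8 [0.6019717  0.10205317 0.15872641] [-1.47507957e-02  6.06545879e-01  1.54434074e+00 -3.26240833e-04
  9.90232258e-01 -5.19973326e-01] [[-4.84158592e-01  8.74980135e-01  4.69725387e-04]
 [ 8.74980134e-01  4.84158741e-01 -2.79746381e-04]
 [-4.72194178e-04  2.75558768e-04 -9.99999851e-01]]
```

View pics/w2.png

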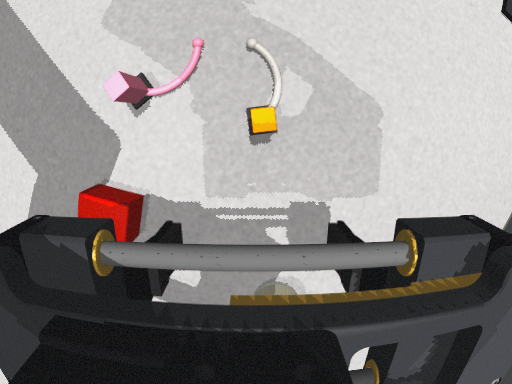

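The hook's orange handle is at (263,121) and its ball at (251,43). The pink one is off to the left at (127,87), and the carton is at (110,212).

```bash
python3 - <<'E'
from h import *
c=load('w2'); im=c['color']; hsv=cv2.cvtColor(im,cv2.COLOR_BGR2HSV)
print([hsv[v,u].tolist() for u,v in [(258,118),(270,118),(263,128),(263,132),(251,43)]])
m=((hsv[...,0]>10)&(hsv[...,0]<28)&(hsv[...,1]>150)).astype(np.uint8); m[150:]=0
ys,xs=np.nonzero(m); print(xs.min(),xs.max(),ys.min(),ys.max())
for vth in (200,230,250):
    mm=m*(hsv[...,2]>vth).astype(np.uint8)
    cs,_=cv2.findContours(mm,cv2.RETR_EXTERNAL,cv2.CHAIN_APPROX_NONE); k=max(cs,key=cv2.contourArea)[:,0,:]
    w=np.array([onz(c,u,v,.06,True)[:2]*1000 for u,v in k],np.float32); print(vth,len(k),cv2.minAreaRect(w))
b=hsv[36:52,244:260]; 
mb=(b[...,2]<225)|(b[...,1]>12)
print('ball',onz(c,251,43,.006,True))
cv2.imwrite('pics/w2c.png',cv2.resize(im[30:145,200:320],(800,767),interpolation=cv2.INTER_NEAREST)[:600])
cv2.imwrite('pics/w2d.png',cv2.resize(im[100:140,240:285],(675,600),interpolation=cv2.INTER_NEAREST)[:600])
E
```

```text
[[26, 245, 245], [26, 245, 245], [21, 245, 246], [9, 121, 74], [18, 11, 229]]
250 276 107 132
200 89 ((576.0367431640625, 165.73037719726562), (19.436370849609375, 19.31458282470703), 36.618804931640625)
230 87 ((576.0476684570312, 165.7303924560547), (19.23108673095703, 19.118511199951172), 36.70155334472656)Traceback (most recent call last):
  File "<stdin>", line 8, in <module>
ValueError: max() iterable argument is empty
```

View pics/w2c.png

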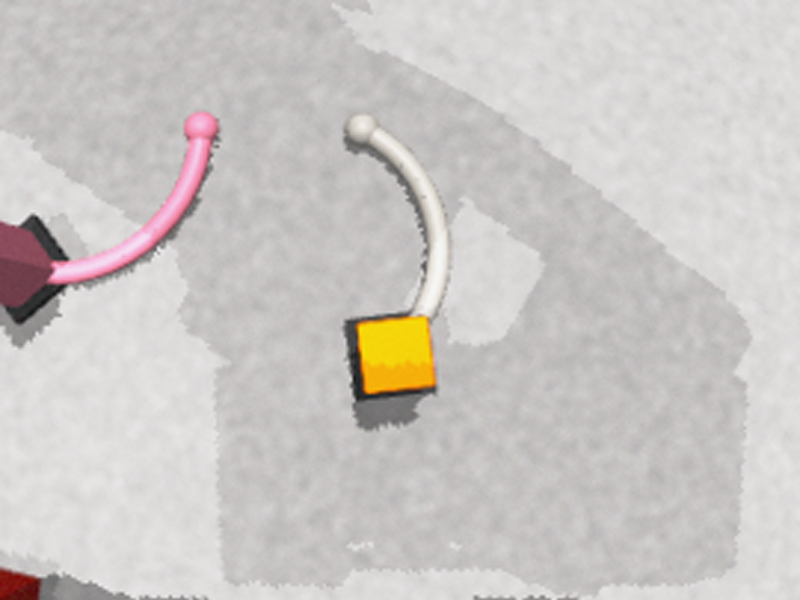

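```bash
python3 - <<'E'
from h import *
c=load('w2'); b=onz(c,200+361/6.667,30+128/6.667,.006,True)*1000; print(b, np.hypot(b[0]-576,b[1]-165.7), np.degrees(np.arctan2(b[1]-165.7,b[0]-576))-90)
t=load('top0'); hsv=cv2.cvtColor(t['color'],cv2.COLOR_BGR2HSV); m=((hsv[...,0]>10)&(hsv[...,0]<28)&(hsv[...,1]>150)&(hsv[...,2]>150)).astype(np.uint8); m[:175]=0;m[220:]=0;m[:,:195]=0;m[:,260:]=0
ys,xs=np.nonzero(m); print(len(xs),onz(t,xs.mean(),ys.mean(),.06))
E
```

```text
[534.72032597 224.67396537   6.        ] 71.98569357221017 34.990649756949736
50 [0.57518636 0.16549091 0.06      ]
```

>>> {"fn": "step_arm", "kwargs": {"slide": [[0,0,0],[0,0,0],[16.6,4.3,0],[16.6,4.3,0],[16.7,4.3,0],[16.7,4.2,0],[0,0,0],[0,0,0]], "twist": [-3.8,-3.8,0,0,0,0,0,0]}}

```text
time: 4.47
position: [0.5754, 0.167, 0.1587]
tool_rot: [0.448, 0.894, -0.0, 0.0]
ft_force: [0.3, -0.3, 0.2]
grip_width: 0.0871
```

Ball check: the crop was an older, differently scaled one. Rescaled, the ball is at (251.8,43.2), which fits the 78.6 mm and 37° yaw. Top camera gives the handle at (575.2,165.5), so it agrees. Descending.

>>> {"fn": "step_arm", "kwargs": {"slide": [[0,0,16],[0,0,16],[0,0,16],[0,0,16],[0,0,16],[0,0,14],[0,0,10],[0,0,8],[0,0,5.5],[0,0,0],[0,0,0]], "twist": [0,0,0,0,0,0,0,0,0,0,0]}}

```text
time: 5.38
position: [0.5756, 0.167, 0.0412]
tool_rot: [0.448, 0.894, 0.0, 0.0]
ft_force: [-0.2, 0.7, -0.5]
grip_width: 0.0874
```

>>> {"fn": "step_arm", "kwargs": {"slide": [[0,0,0],[0,0,0],[0,0,0],[0,0,0],[0,0,0],[0,0,0],[0,0,0],[0,0,0],[0,0,0],[0,0,0],[0,0,0],[0,0,0]], "twist": [0,0,0,0,0,0,0,0,0,0,0,0], "jaw": 15, "force": 25}}

```text
time: 6.38
position: [0.5751, 0.1672, 0.0409]
tool_rot: [0.448, 0.894, -0.0, -0.0]
ft_force: [-0.1, 0.0, -0.2]
grip_width: 0.0198
```

```bash
python3 - <<'E'
from h import *
c=snap('wrist','w3'); snap('scene','s3'); o=robot.get_obs(); print(o['time'],o['position'],o['ft_force'],o['grip_width'])
cv2.imwrite('pics/w3c.png',cv2.resize(c['color'][0:260,130:400],(623,600)))
E
```

```text
6.4833 [0.57517867 0.16716114 0.04096653] [ 1.0414839  -0.00785907  0.3756775 ] 0.019619301557933982
```

View pics/w3c.png

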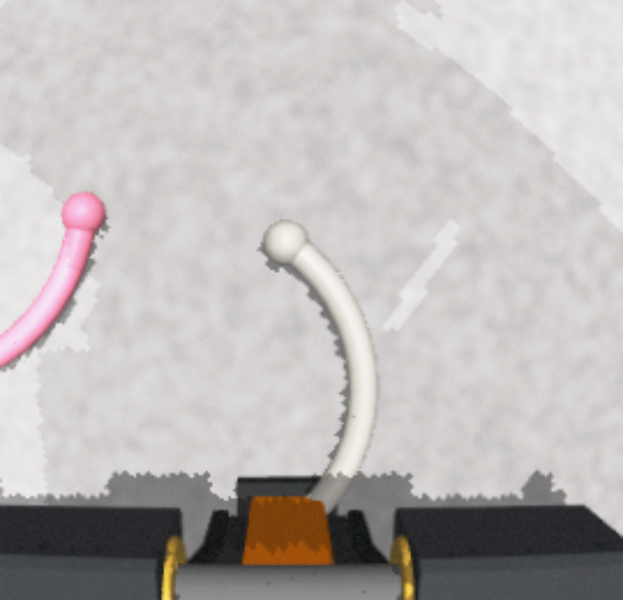

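Grasped at 19.8 mm opening; the ball is centred ahead of the tool at (254,105). Next I'll locate it in the tool frame.

```bash
cat >> h.py <<'E'
def ballfind(c,box,z,thr=None):
    x0,y0,x1,y1=box; g=cv2.cvtColor(c['color'][y0:y1,x0:x1],cv2.COLOR_BGR2GRAY); g=cv2.resize(g,None,fx=4,fy=4,interpolation=cv2.INTER_CUBIC)
    ci=cv2.HoughCircles(cv2.GaussianBlur(g,(5,5),1),cv2.HOUGH_GRADIENT,1.2,30,param1=80,param2=12,minRadius=26,maxRadius=60)
    return None if ci is None else [((a-1.5)/4+x0,(b-1.5)/4+y0,r/4) for a,b,r in ci[0]]
def tool(): 
    o=robot.get_obs(); return o['position'],R.from_quat(o['tool_rot'])
E
python3 - <<'E'
from h import *
c=load('w3'); f=ballfind(c,(225,85,285,125),.006); print(f)
p,Rt=tool()
for u,v in [(f[0][0],f[0][1]) if f else (254,105),(254.0,104.9)]:
    b=onz(c,u,v,.006,True); print(b*1000,Rt.inv().apply(b-p)*1000)
E
```

```text
[(np.float32(253.275), np.float32(104.875), np.float32(10.31)), (np.float32(264.675), np.float32(111.475), np.float32(11.09)), (np.float32(236.775), np.float32(116.575), np.float32(10.04)), (np.float32(275.175), np.float32(101.275), np.float32(11.15))]
[529.53169208 228.9502871    6.        ] [76.81496691  0.4853239  34.97755929]
[529.88732009 229.19685635   6.        ] [76.79929609  0.91778441 34.97744007]
```

>>> {"fn": "step_arm", "kwargs": {"slide": [[0,0,-8],[0,0,-10],[0,0,-10],[0,0,-10],[0,0,-10],[0,0,-10],[0,0,-10],[0,0,-10],[0,0,-10],[0,0,-12],[0,0,0]], "twist": [0,0,0,0,0,0,0,0,0,0,0], "force": 30}}

```text
time: 7.4
position: [0.5769, 0.1675, 0.1439]
tool_rot: [0.448, 0.894, 0.001, 0.002]
ft_force: [1.0, 0.6, -1.3]
grip_width: 0.0196
```

>>> {"fn": "step_arm", "kwargs": {"slide": [[-14.2,-18.7,0],[-14.2,-18.7,0],[-14.2,-18.7,0],[-14.2,-18.7,0],[-14.2,-18.7,0],[-14.2,-18.7,0],[-14.2,-18.7,0],[-14.2,-18.7,0],[-14.2,-18.7,0],[-14.2,-18.7,0],[-14.2,-18.7,0],[-14.2,-18.7,0],[-14.2,-18.7,0],[-14.2,-18.7,0],[-14.2,-18.7,0],[-14.2,-18.7,0],[0,0,0]], "twist": [0,0,0,0,0,0,0,0,0,0,0,0,0,0,0,0,0]}}

```text
time: 8.82
position: [0.4719, -0.1981, 0.1411]
tool_rot: [0.449, 0.893, -0.001, 0.001]
ft_force: [0.6, 0.1, -1.1]
grip_width: 0.02
```

>>> {"fn": "step_arm", "kwargs": {"slide": [[0,0,0],[0,0,0],[0,0,0],[0,0,0],[0,0,0],[0,0,0],[0,0,0],[0,0,0],[0,0,0],[0,0,0],[0,0,0],[0,0,0],[0,0,0],[0,0,0],[0,0,0],[0,0,0],[0,0,0],[0,0,0],[0,0,0],[0,0,0]], "twist": [7.05,7.05,7.05,7.05,7.05,7.05,7.05,7.05,7.05,7.05,7.05,7.05,7.05,7.05,7.05,7.05,7.05,7.05,0,0]}}

```text
time: 10.48
position: [0.4719, -0.1935, 0.141]
tool_rot: [1.0, 0.001, -0.0, -0.0]
ft_force: [0.6, -0.3, -0.5]
grip_width: 0.0196
```

```bash
python3 - <<'E'
from h import *
c=snap('wrist','w4'); snap('top','top4');snap('scene','s4'); o=robot.get_obs(); print(o['time'],o['position'],o['q'],o['ft_force'],o['grip_width'],R.from_quat(o['tool_rot']).as_matrix()[:,0])
E
```

```text
10.6333 [ 0.47186507 -0.19375879  0.14101122] [-6.09015561e-01  5.24625910e-01  1.81151938e+00  5.79862353e-05
  8.05709389e-01  9.61189020e-01] [-0.37033005  0.51362552 -1.16092199] 0.019751295656980253 [ 9.99999830e-01  5.51595786e-04 -1.90888763e-04]
```

View pics/w4.png

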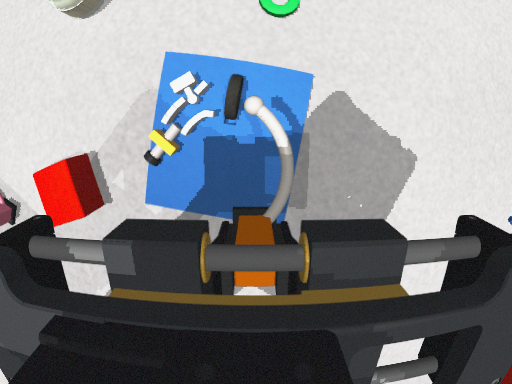

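View pics/s4.png

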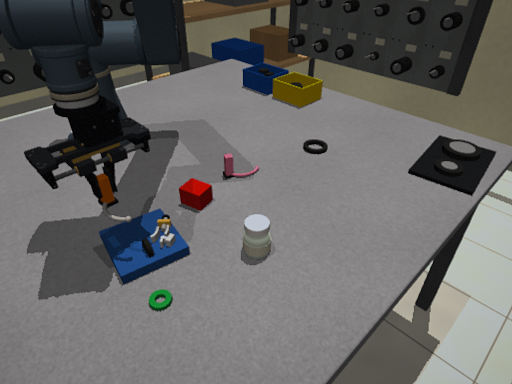

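Wrist view: the hook is held, with the ball at (253,104). The board corners are at (166,53), (312,73) and (147,203), the seal is at (234,97), and the keeper spans (165..212, 80..130). Now to fit the stand edges precisely in this view.

```bash
cat >> h.py <<'E'
def edgefit(c,a,b,z,fish=True,n=40,half=5,chan='sat'):
    hsv=cv2.cvtColor(c['color'],cv2.COLOR_BGR2HSV)[...,1].astype(np.float32)
    a=np.array(a,float);b=np.array(b,float);d=(b-a)/np.linalg.norm(b-a);nn=np.array([-d[1],d[0]])
    P=[]
    for t in np.linspace(.06,.94,n):
        q=a+(b-a)*t; s=np.linspace(-half,half,8*half+1)
        xs=(q[0]+nn[0]*s).astype(np.float32);ys=(q[1]+nn[1]*s).astype(np.float32)
        v=cv2.remap(hsv,xs[None],ys[None],cv2.INTER_LINEAR)[0]
        mid=100.; k=np.nonzero((v[:-1]-mid)*(v[1:]-mid)<0)[0]
        if len(k)==1:
            k=k[0]; s0=s[k]+(mid-v[k])/(v[k+1]-v[k])*(s[1]-s[0]); P.append(onz(c,*(q+nn*s0),z,fish)[:2]*1000)
    P=np.array(P,np.float32); vx,vy,x,y=cv2.fitLine(P,cv2.DIST_HUBER,0,.01,.01).ravel()
    r=(P-[x,y])@np.array([-vy,vx]); return np.array([x,y]),np.array([vx,vy]),len(P),np.std(r)
def inter(l1,l2):
    A=np.array([l1[1],-l2[1]]).T; t=np.linalg.solve(A,l2[0]-l1[0]); return l1[0]+l1[1]*t[0]
E
python3 - <<'E'
from h import *
c=load('w4')
L=edgefit(c,(166,53),(147,203),.022); T=edgefit(c,(166,53),(312,73),.022); Rr=edgefit(c,(312,73),(297,150),.022)
for n,l in zip('LTR',(L,T,Rr)): print(n,np.degrees(np.arctan2(l[1][1],l[1][0])),l[2],l[3])
c1=inter(L,T);c2=inter(Rr,T); print(c1,c2,np.linalg.norm(c1-c2))
def org(c1,yaw): 
    r=np.radians(yaw);x=np.array([np.cos(r),np.sin(r)]);y=np.array([-x[1],x[0]]); return c1-85*x-70*y, c2-85*x+65*y
v=c1-c2; yaw=np.degrees(np.arctan2(v[1],v[0]))-90; print(yaw,org(c1,yaw),org(c1,-10))
p,Rt=tool()
# w1 again
w=load('w1'); T1=edgefit(w,(244,1),(360,68),.022);R1=edgefit(w,(360,69),(282,199),.022);B1=edgefit(w,(282,199),(157,131),.022);L1=edgefit(w,(157,129),(231,1),.022)
for l in (T1,R1,B1,L1): print(np.degrees(np.arctan2(l[1][1],l[1][0])),l[2],l[3])
q=[inter(T1,L1),inter(T1,R1),inter(R1,B1),inter(B1,L1)]; print(q); m=np.mean(q,0); r=np.radians(-10); x=np.array([np.cos(r),np.sin(r)]);y=np.array([-x[1],x[0]]); print('w1 origin',m-12.5*x-2.5*y)
bz=p[2]-.035
print(ballfind(c,(238,90,268,120),bz))
b=onz(c,253.3,104.3,bz,True); print('ball',b*1000,'tool',Rt.inv().apply(b-p)*1000)
cv2.imwrite('pics/w4c.png',cv2.resize(c['color'][40:220,140:320],(600,600),interpolation=cv2.INTER_CUBIC))
E
```

```text
L -10.128187 28 0.23829456
T 79.96221 40 0.10010616
R -10.185438 40 0.09204054
[ 607.786   -112.51932] [ 584.3156  -245.11531] 134.65718
-10.037781 (array([ 511.88626, -166.63254], dtype=float32), array([ 511.94604, -166.29497], dtype=float32)) (array([ 511.9219793 , -166.69576524]), array([ 511.89408534, -166.34271162]))
79.92369 40 0.07624409
-10.1688175 40 0.12013361
79.90868 40 0.086150266
-10.048601 30 0.1790899
[array([ 607.7767 , -112.47672], dtype=float32), array([ 584.2227 , -245.02559], dtype=float32), array([ 441.98383, -219.51268], dtype=float32), array([465.51944, -87.26849], dtype=float32)]
w1 origin [ 512.13145403 -166.36229424]
[(np.float32(252.775), np.float32(104.775), np.float32(8.96)), (np.float32(253.975), np.float32(95.475), np.float32(13.49))]
ball [ 550.93230041 -192.52192506  106.01122266] tool [79.07458175 -1.18680389 34.98512552]
```

View pics/w4c.png

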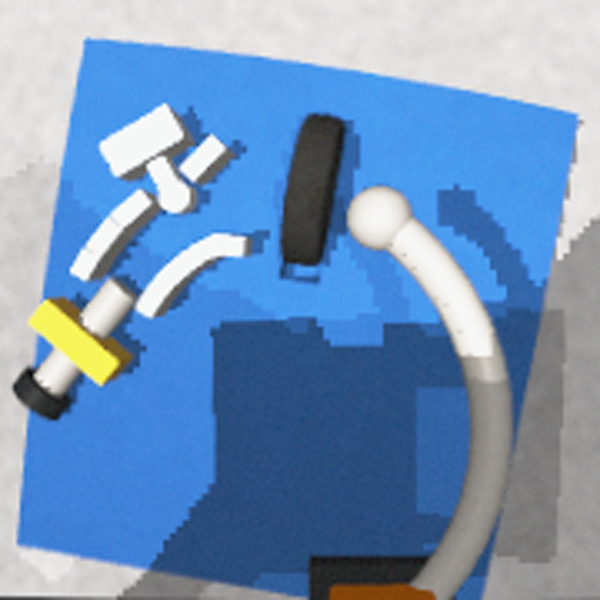

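The stand is consistent: origin (511.9,-166.4), yaw -10.05°. I'll lower to about 6 mm above the board and re-measure the ball and stand in one image.

>>> {"fn": "step_arm", "kwargs": {"slide": [[0,0,10],[0,0,10],[0,0,10],[0,0,10],[0,0,10],[0,0,10],[0,0,6],[0,0,5],[0,0,0],[0,0,0]], "twist": [0,0,0,0,0,0,0,0,0,0]}}

```text
time: 11.47
position: [0.4719, -0.194, 0.0698]
tool_rot: [1.0, -0.001, -0.0, -0.0]
ft_force: [0.6, 0.6, -1.3]
grip_width: 0.0196
```

```bash
python3 - <<'E'
from h import *
for t in ['w4']:
    c=load(t); p,Rt=tool()
c=snap('wrist','w5'); p,Rt=tool(); print(p, Rt.inv().apply(c['origin']-p)*1000, robot.get_obs()['ft_force'])
cv2.imwrite('pics/w5.png',c['color'])
cv2.imwrite('pics/w5c.png',cv2.resize(c['color'][0:225,110:380],(720,600),interpolation=cv2.INTER_CUBIC))
s=snap('scene','s5');cv2.imwrite('pics/s5c.png',cv2.resize(s['color'][150:290,60:240],(772,600),interpolation=cv2.INTER_CUBIC))
E
```

```text
[ 0.47211916 -0.19411514  0.07017522] [  69.0380203    -0.1818428  -144.47943397] [-0.17519267  0.60096096 -1.32343383]
```

View pics/w5c.png

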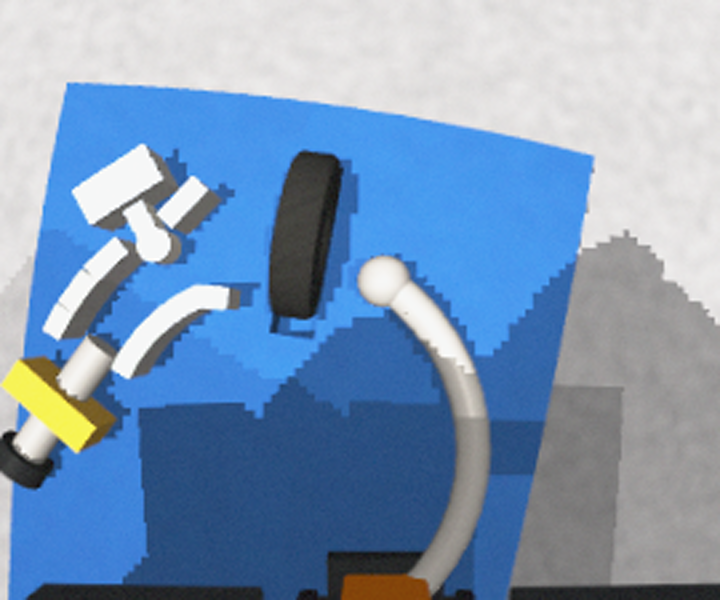

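View pics/s5c.png

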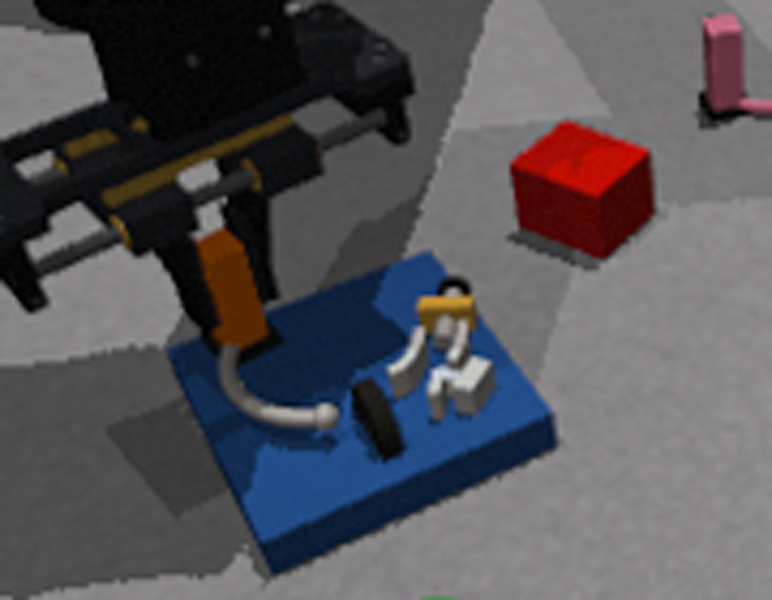

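```bash
cat >> h.py <<'E'
def stand3(c,TL,TR,Lb,Rb,half=9):
    L=edgefit(c,TL,Lb,.022,half=half); T=edgefit(c,TL,TR,.022,half=half); Rr=edgefit(c,TR,Rb,.022,half=half)
    print([ (round(float(np.degrees(np.arctan2(l[1][1],l[1][0]))),2),l[2],round(float(l[3]),2)) for l in (L,T,Rr)])
    c1=inter(L,T);c2=inter(Rr,T); v=c1-c2; r=np.arctan2(v[1],v[0])-np.pi/2
    x=np.array([np.cos(r),np.sin(r)]);y=np.array([-x[1],x[0]]); print('width',np.linalg.norm(v),'yaw',np.degrees(r))
    return ((c1-85*x-70*y)+(c2-85*x+65*y))/2, np.degrees(r),x,y
E
python3 - <<'E'
from h import *
c=load('w5'); O,yaw,x,y=stand3(c,(134.8,31.5),(332.4,58.1),(113.8,205),(305,205)); print('O',O)
f=ballfind(c,(238,85,268,120),.035); print(f)
for z in (.033,.035):
  for u,v in [(253.5,105.1),f[0][:2]]:
    b=onz(c,u,v,z,True)[:2]*1000; d=b-O; s=np.array([d@x,d@y]); print(z,(u,v),b,s,np.linalg.norm(s),np.degrees(np.arctan2(s[1],s[0])))
cv2.imwrite('pics/w5d.png',cv2.resize(c['color'][85:125,230:280],(750,600),interpolation=cv2.INTER_NEAREST))
E
```

```text
[(-10.01, 24, 1.91), (79.9, 40, 0.08), (-10.05, 40, 0.07)]
width 134.5722 yaw -10.099869
O [ 511.89145 -166.2525 ]
[(np.float32(253.075), np.float32(104.575), np.float32(9.110001))]
0.033 (253.5, 105.1) [ 550.57988126 -193.39900012] [ 42.84943102 -19.94124702] 47.26232190330482 -24.95630337961068
0.033 (np.float32(253.075), np.float32(104.575)) [ 550.90238135 -193.14373034] [ 43.12216827 -19.63337794] 47.38133520311861 -24.479614200348003
0.035 (253.5, 105.1) [ 550.4754936  -193.40559422] [ 42.74781738 -19.96604482] 47.18070406823513 -25.035671037643617
0.035 (np.float32(253.075), np.float32(104.575)) [ 550.79444357 -193.15313449] [ 43.01755229 -19.66156482] 47.297853396292446 -24.563202981714014
```

View pics/w5d.png

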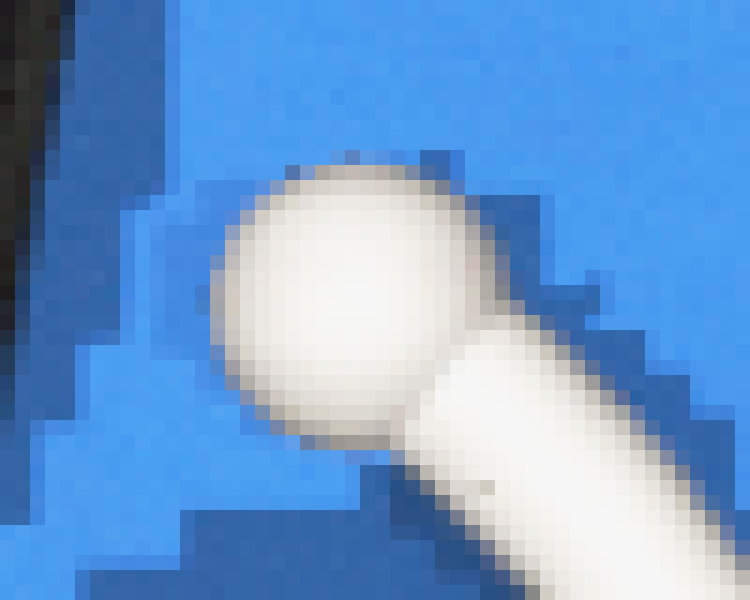

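```bash
python3 - <<'E'
from h import *
D={'w2':([0.6019717,0.10205317,0.15872641],[0.506,0.863,0,0]),'w3':([0.57517867,0.16716114,0.04096653],[.448,.894,0,0]),'w4':([0.47186507,-0.19375879,0.14101122],[1,.0003,0,0]),'w5':([0.47211916,-0.19411514,0.07017522],[1,-.0005,0,0])}
for k,(p,q) in D.items():
    c=load(k); Rt=R.from_quat(q); M=(Rt.inv()*R.from_quat(c['orientation'])); print(k,Rt.inv().apply(c['origin']-np.array(p))*1000, M.as_rotvec(degrees=True))
E
```

```text
w2 [  67.471059      0.92640639 -144.90223698] [-11.46572406 -11.3566325   89.54066557]
w3 [  67.47051838    0.9287501  -144.92218735] [-11.41436161 -11.34674271  89.47976766]
w4 [  69.21620703   -0.41121158 -144.82316175] [-11.30801928 -11.3726757   89.44219928]
w5 [  68.97781794   -0.18609845 -144.50817768] [-11.30580911 -11.37192492  89.54923181]
```

Camera-in-tool readings show a world bias of about 1 mm, which I've corrected. The arc centre in the tool frame is about (38.1,-27.8). I'll shift slightly, lower to ~0.6 mm above the board, swing 10°, then look.

>>> {"fn": "step_arm", "kwargs": {"slide": [[1.2,-0.1,0],[0,0,2],[0,0,2],[0,0,1.5],[0,0,1],[0.99,1.31,0],[0.99,1.31,0],[0.99,1.31,0],[0.99,1.31,0],[0.99,1.31,0],[0,0,0],[0,0,0]], "twist": [0,0,0,0,0,-2,-2,-2,-2,-2,0,0]}}

```text
time: 12.57
position: [0.4784, -0.2001, 0.0635]
tool_rot: [0.996, 0.086, -0.0, -0.0]
ft_force: [0.5, 0.2, -0.8]
grip_width: 0.0197
```

```bash
python3 - <<'E'
from h import *
c=snap('wrist','w6'); o=robot.get_obs(); print(o['time'],o['position'],o['ft_force'],R.from_quat(o['tool_rot']).as_matrix()[:,0])
cv2.imwrite('pics/w6c.png',cv2.resize(c['color'][0:225,110:380],(720,600),interpolation=cv2.INTER_CUBIC))
s=snap('scene','s6');cv2.imwrite('pics/s6c.png',cv2.resize(s['color'][200:270,100:190],(771,600),interpolation=cv2.INTER_CUBIC))
E
```

```text
12.6167 [ 0.47834118 -0.19995635  0.06346353] [-0.14085795  0.30728729 -1.09518686] [ 9.85223877e-01  1.71271341e-01 -2.02012610e-04]
```

View pics/w6c.png

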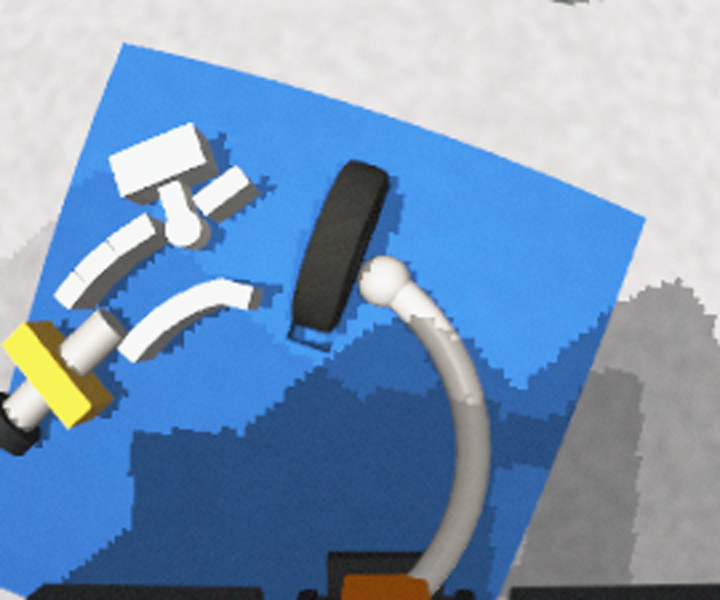

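View pics/s6c.png

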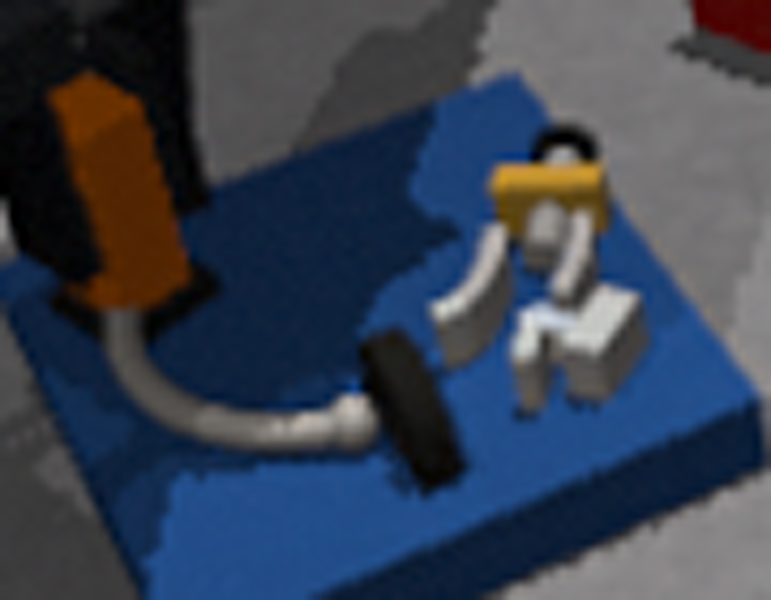

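```bash
python3 - <<'E'
from h import *
c=load('w6'); O,yaw,x,y=stand3(c,(156.1,16.1),(351.9,81.75),(124,105),(305,202)); print('O',O)
f=ballfind(c,(238,85,268,120),.0286); print(f)
for u,v in [(253.5,104.9)]+[f[0][:2]]:
    b=onz(c,u,v,.0286,True)[:2]*1000; d=b-O; s=np.array([d@x,d@y]); print((u,v),s,np.linalg.norm(s),np.degrees(np.arctan2(s[1],s[0])))
h=robot.get_obs(); print(np.degrees(np.arctan2(0.17127,.98522))-90-yaw)
# seal top silhouette centre at z~.047
m=(c['color'].max(2)<75).astype(np.uint8); m[130:]=0; m[:55]=0; m[:,:215]=0; m[:,262:]=0
cs,_=cv2.findContours(m,cv2.RETR_EXTERNAL,cv2.CHAIN_APPROX_NONE); k=max(cs,key=cv2.contourArea); r=cv2.minAreaRect(k); print(r)
b=onz(c,*r[0],.04,True)[:2]*1000-O; print('seal',b@x,b@y)
E
```

```text
[(-10.12, 40, 0.07), (79.93, 40, 0.06), (-10.05, 40, 0.08)]
width 134.53354 yaw -10.069481
O [ 511.89478 -166.33212]
[(np.float32(253.075), np.float32(105.775), np.float32(10.04)), (np.float32(240.775), np.float32(88.975), np.float32(14.4800005))]
(253.5, 104.9) [ 46.82306269 -11.80819689] 48.289053764588424 -14.154151149337174
(np.float32(253.075), np.float32(105.775)) [ 46.23821513 -11.75017678] 47.70785252672033 -14.258341481725168
-70.06881082777798
((236.2000274658203, 93.10000610351562), (20.634845733642578, 67.83982849121094), 19.440034866333008)
seal 49.366223464569146 -0.6572206014005294
```

The measured arc centre is within about 0.7 mm of the stand's, biased outwards as wanted. Swinging on into the bore.

>>> {"fn": "step_arm", "kwargs": {"slide": [[0.74,0.99,0],[0.74,0.99,0],[0.74,0.99,0],[0.74,0.99,0],[0.74,0.99,0],[0.74,0.99,0],[0.74,0.99,0],[0.74,0.99,0],[0,0,0]], "twist": [-1.5,-1.5,-1.5,-1.5,-1.5,-1.5,-1.5,-1.5,0]}}

```text
time: 13.42
position: [0.4864, -0.2062, 0.0636]
tool_rot: [0.982, 0.19, 0.0, 0.0]
ft_force: [-0.3, -0.1, -0.6]
grip_width: 0.02
```

```bash
python3 - <<'E'
from h import *
c=snap('wrist','w7'); o=robot.get_obs(); print(o['time'],o['position'],o['ft_force'],o['moment'],R.from_quat(o['tool_rot']).as_matrix()[:,0])
a=cv2.resize(c['color'][0:225,110:380],(720,600),interpolation=cv2.INTER_CUBIC)
s=snap('scene','s7');b=cv2.resize(s['color'][200:270,100:190],(771,600),interpolation=cv2.INTER_CUBIC)
cv2.imwrite('pics/c7.png',cv2.resize(np.hstack([a,b]),(800,322)))
E
```

```text
13.4667 [ 0.4862096  -0.20611357  0.06351899] [ 0.31989203 -0.77660309 -1.49742   ] [-0.00818178  0.00023308 -0.02557326] [ 9.28087934e-01  3.72361095e-01 -3.53874797e-05]
```

View pics/c7.png

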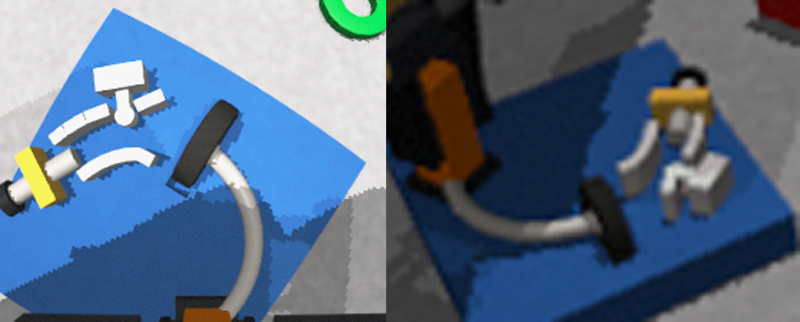

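The ball is inside the bore, the seal is upright and there's no force. Continuing to the keeper's mouth.

>>> {"fn": "step_arm", "kwargs": {"slide": [[0.74,0.99,0],[0.74,0.99,0],[0.74,0.99,0],[0.74,0.99,0],[0.74,0.99,0],[0.74,0.99,0],[0.74,0.99,0],[0.74,0.99,0],[0.74,0.99,0],[0,0,0]], "twist": [-1.5,-1.5,-1.5,-1.5,-1.5,-1.5,-1.5,-1.5,-1.5,0]}}

```text
time: 14.35
position: [0.4964, -0.2109, 0.0636]
tool_rot: [0.953, 0.304, 0.0, 0.0]
ft_force: [0.7, 0.0, -1.9]
grip_width: 0.0195
```

```bash
python3 - <<'E'
from h import *
c=snap('wrist','w8'); o=robot.get_obs(); print(o['time'],o['position'],o['ft_force'],o['moment'],R.from_quat(o['tool_rot']).as_matrix()[:,0])
a=cv2.resize(c['color'][0:225,110:380],(720,600),interpolation=cv2.INTER_CUBIC)
cv2.imwrite('pics/c8.png',a)
E
```

```text
14.4 [ 0.49620716 -0.21081652  0.06351806] [-0.60840051  0.15805593 -1.45330546] [-0.02645767  0.03973831  0.02129376] [ 8.15606394e-01  5.78607128e-01 -4.87126270e-05]
```

View pics/c8.png

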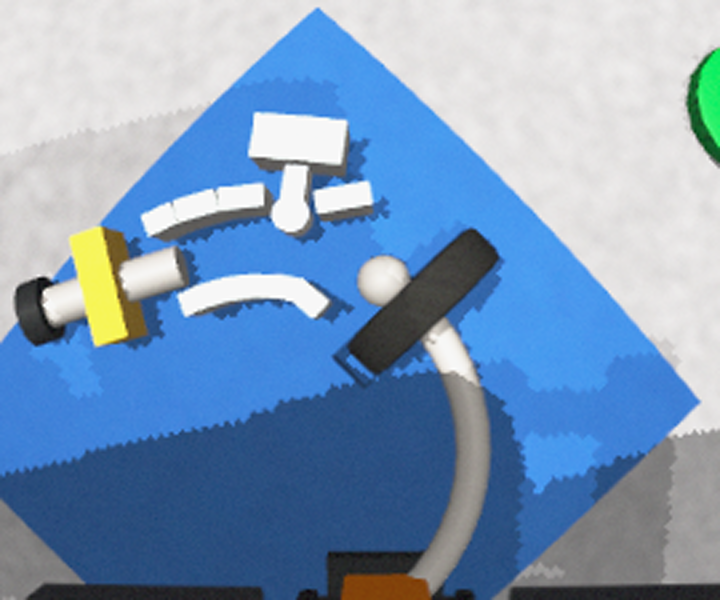

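```bash
python3 - <<'E'
from h import *
c=load('w8'); O,yaw,x,y=stand3(c,(229.25,3.4),(371.75,150.75),(150,82),(318,200)); print('O',O)
f=ballfind(c,(238,85,268,120),.0286); print(f)
for u,v in [(253.5,104.9)]+[f[0][:2]]:
    b=onz(c,u,v,.0286,True)[:2]*1000; d=b-O; s=np.array([d@x,d@y]); rot=np.degrees(np.arctan2(.5786,.8156))-90-yaw; a=np.radians(55+rot); print((u,v),s,np.linalg.norm(s),np.degrees(np.arctan2(s[1],s[0])),rot, 'centre',s-48*np.array([np.cos(a),np.sin(a)]))
# keeper inner-wall check: inner wall top edge points z=.038
for uv in [(325,310),(265,278),(183,312),(300,300)]: pass
for u,v in [(312,290),(265,275),(182,295)]: # inner wall, outer-arc edge in crop
    b=onz(c,110+u/2.667-.3,v/2.667-.3,.038,True)[:2]*1000-O; print('in',np.hypot(*b), np.degrees(np.arctan2(b@y,b@x)))
for u,v in [(150,235),(265,205),(372,205)]:
    b=onz(c,110+u/2.667-.3,v/2.667-.3,.038,True)[:2]*1000-O; print('out',np.hypot(*b), np.degrees(np.arctan2(b@y,b@x)))
E
```

```text
[(-10.08, 37, 0.04), (79.94, 40, 0.07), (-10.03, 40, 0.09)]
width 134.5119 yaw -10.055964
O [ 511.87265 -166.27634]
[(np.float32(253.675), np.float32(105.775), np.float32(10.13))]
(253.5, 104.9) [47.74445565  9.27694682] 48.63738055836814 10.995796308156866 -44.591521664240084 centre [0.53430776 0.60504184]
(np.float32(253.675), np.float32(105.775)) [47.44613816  8.82570409] 48.26001532582963 10.537451125646411 -44.591521664240084 centre [0.23599027 0.15379911]
in 39.68765964614377 27.35549275823047
in 41.29072097304761 42.34420311579316
in 40.9351947377516 68.69595166739583
out 56.41066950464991 69.88186755735292
out 56.6163807224868 43.14223886298504
out 61.40658285873014 21.310264393305964
```

The keeper walls check out (inner ~41, outer ~56.5 mm) and the ball is on radius ~48.5. I'll nudge 0.4 mm outward and enter the keeper up to just before the nose.

>>> {"fn": "step_arm", "kwargs": {"slide": [[0.4,0,0],[0.74,0.99,0],[0.74,0.99,0],[0.74,0.99,0],[0.74,0.99,0],[0.74,0.99,0],[0.74,0.99,0],[0.74,0.99,0],[0.74,0.99,0],[0.74,0.99,0],[0.74,0.99,0],[0.74,0.99,0],[0,0,0]], "twist": [0,-1.5,-1.5,-1.5,-1.5,-1.5,-1.5,-1.5,-1.5,-1.5,-1.5,-1.5,0]}}

```text
time: 15.48
position: [0.5101, -0.2131, 0.0635]
tool_rot: [0.899, 0.438, 0.0, 0.0]
ft_force: [-0.1, 0.5, -0.7]
grip_width: 0.0197
```

```bash
python3 - <<'E'
from h import *
c=snap('wrist','w9'); o=robot.get_obs(); print(o['time'],o['position'],o['ft_force'],o['moment'],R.from_quat(o['tool_rot']).as_matrix()[:,0])
a=cv2.resize(c['color'][0:225,110:380],(720,600),interpolation=cv2.INTER_CUBIC)
cv2.imwrite('pics/c9.png',a)
E
```

```text
15.5333 [ 0.50994356 -0.21303572  0.06352898] [ 0.71381922 -0.64759332 -0.67328679] [-0.07497678 -0.06600692 -0.01767987] [ 6.17262141e-01  7.86757554e-01 -5.66688444e-06]
```

View pics/c9.png

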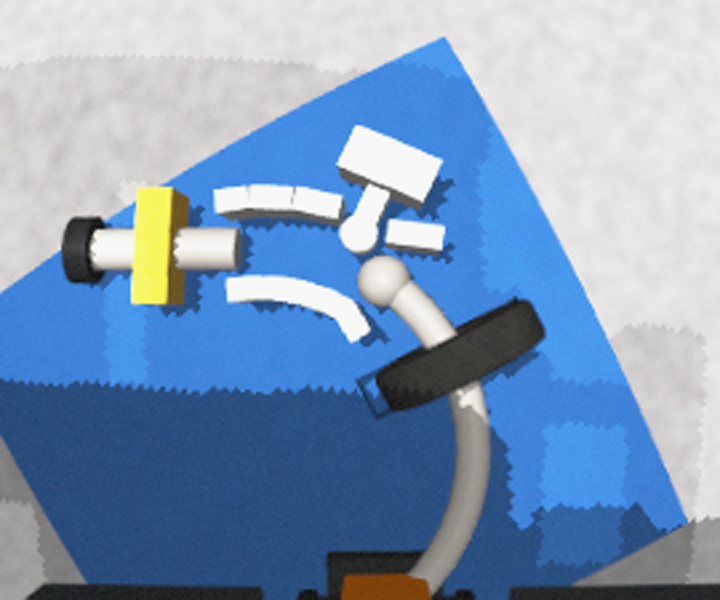

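The ball is at the nose, touching nothing yet, and the seal is standing. Now slower steps, watching the force.

>>> {"fn": "step_arm", "kwargs": {"slide": [[0.49,0.66,0],[0.49,0.66,0],[0.49,0.66,0],[0.49,0.66,0],[0.49,0.66,0]], "twist": [-1,-1,-1,-1,-1]}}

```text
time: 15.95
position: [0.5148, -0.2143, 0.0638]
tool_rot: [0.879, 0.477, 0.0, 0.001]
ft_force: [0.4, -4.4, -1.4]
grip_width: 0.02
```

>>> {"fn": "step_arm", "kwargs": {"slide": [[0.49,0.66,0],[0.49,0.66,0],[0.49,0.66,0]], "twist": [-1,-1,-1]}}

```text
time: 16.2
position: [0.5186, -0.2155, 0.0642]
tool_rot: [0.866, 0.5, 0.001, 0.003]
ft_force: [1.1, -7.3, -0.1]
grip_width: 0.0201
```

>>> {"fn": "step_arm", "kwargs": {"slide": [[0.49,0.66,0],[0.49,0.66,0]], "twist": [-1,-1]}}

```text
time: 16.37
position: [0.521, -0.2163, 0.0645]
tool_rot: [0.857, 0.515, 0.001, 0.005]
ft_force: [-0.2, -9.2, -0.8]
grip_width: 0.0196
```

```bash
python3 - <<'E'
from h import *
c=snap('wrist','w10'); o=robot.get_obs(); print(o['time'],o['position'],o['ft_force'],o['moment'],R.from_quat(o['tool_rot']).as_matrix()[:,0])
a=cv2.resize(c['color'][0:225,110:380],(720,600),interpolation=cv2.INTER_CUBIC)
cv2.imwrite('pics/c10.png',a)
E
```

```text
16.4167 [ 0.52113467 -0.21643735  0.06459303] [ 1.05119918 -7.36974195 -2.75772981] [-1.71320136 -0.09446495 -0.30575873] [ 0.46928739  0.88304101 -0.00281533]
```

View pics/c10.png

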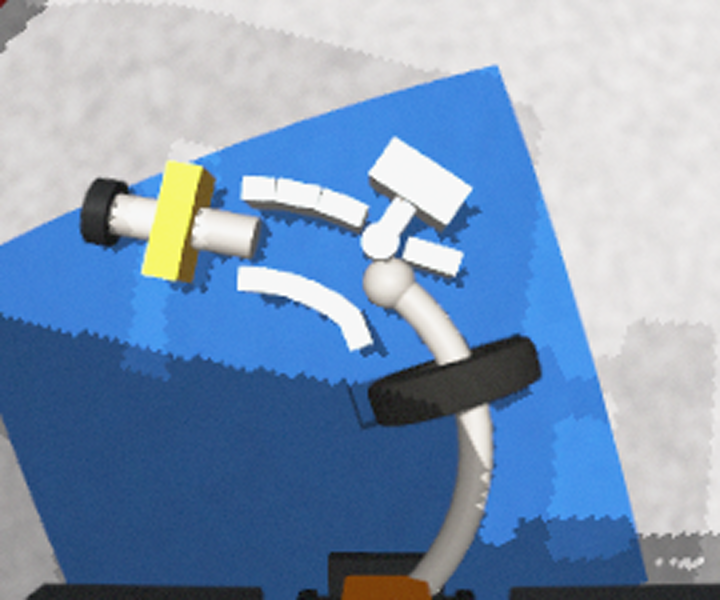

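```bash
python3 - <<'E'
from h import *
c=load('w10'); O=np.array([511.88,-166.28]); 
K=lambda u,v:(110+u/2.667-.3,v/2.667-.3)
L=inter(edgefit(c,K(497,66),K(250,140),.022),edgefit(c,K(497,66),K(640,560),.022)); print('TRcorner TL',L,'expected',607.79,-112.5)
r=np.radians(-10.06);x=np.array([np.cos(r),np.sin(r)]);y=np.array([-x[1],x[0]])
O=L-85*x-70*y; print(O)
f=ballfind(c,(238,90,275,125),.0286); print(f)
def st(u,v,z):
    b=onz(c,u,v,z,True)[:2]*1000-O; s=np.array([b@x,b@y]); return s,np.hypot(*s),np.degrees(np.arctan2(s[1],s[0]))
for uv in [K(389,283)]+[q[:2] for q in f[:1]]: print('ball',uv,st(*uv,.0286))
print('nose tip',st(*K(381,242),.036), st(*K(381,258),.03))
for u,v in [(363,220),(350,348),(405,258),(340,325)]: print((u,v),st(*K(u,v),.038))
rot=np.degrees(np.arctan2(.883,.4693))-90+10.06; print(rot+55)
cv2.imwrite('pics/c10b.png',cv2.resize(c['color'][40:145,185:315],(743,600),interpolation=cv2.INTER_NEAREST))
E
```

```text
TRcorner TL [ 607.73364 -112.40094] expected 607.79 -112.5
[ 511.81293027 -166.47696928]
[(np.float32(254.575), np.float32(104.775), np.float32(8.45)), (np.float32(258.775), np.float32(111.375), np.float32(14.81)), (np.float32(274.075), np.float32(111.975), np.float32(13.43)), (np.float32(269.575), np.float32(96.975), np.float32(6.71)), (np.float32(253.675), np.float32(123.375), np.float32(9.02)), (np.float32(253.975), np.float32(90.375), np.float32(7.52)), (np.float32(266.875), np.float32(114.675), np.float32(7.43))]
ball (255.556767904012, 105.81173603299588) (array([43.66238325, 25.68381782]), np.float64(50.656314604550936), np.float64(30.465606309393994))
ball (np.float32(254.575), np.float32(104.775)) (array([43.29813382, 26.46571706]), np.float64(50.74605967253679), np.float64(31.435101770040923))
nose tip (array([44.60665977, 34.4815019 ]), np.float64(56.38020990087014), np.float64(37.70446854017026)) (array([43.68430724, 31.57346155]), np.float64(53.899927394514265), np.float64(35.85806283611553))
(363, 220) (array([42.39354182, 40.06614605]), np.float64(58.3310247413206), np.float64(43.38327593505305))
(350, 348) (array([31.11804414, 14.55644416]), np.float64(34.354369987882954), np.float64(25.06932154143241))
(405, 258) (array([48.31968186, 29.41782761]), np.float64(56.570312321135276), np.float64(31.333751723239995))
(340, 325) (array([30.64621805, 19.9562958 ]), np.float64(36.5710872506589), np.float64(33.07149040348301))
37.070089250727015
```

View pics/c10b.png

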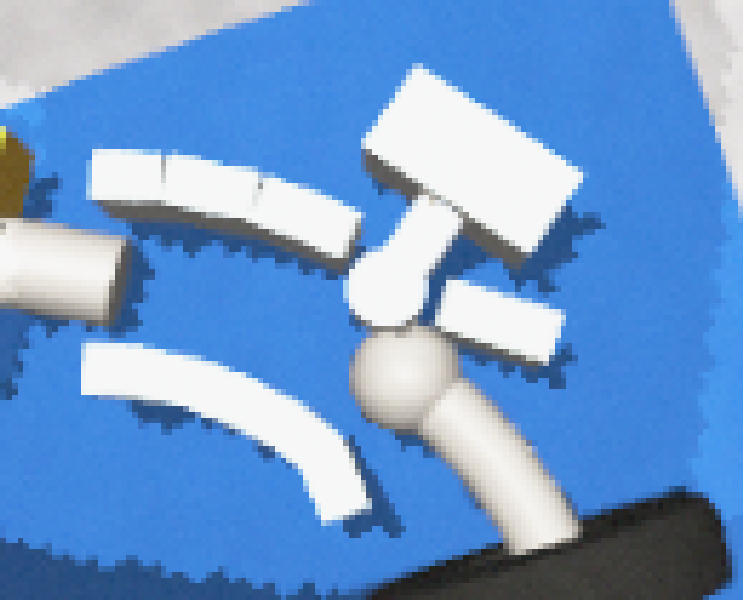

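The ball met the nose too far out (radius ~50.7, rubbing the outer wall), because the arm yields about 2 N/mm and drifted outwards. I'll back off 6°, shift ~1.5 mm inward and retry.

>>> {"fn": "step_arm", "kwargs": {"slide": [[-0.48,-0.67,0],[-0.48,-0.67,0],[-0.48,-0.67,0],[-0.48,-0.67,0],[-0.48,-0.67,0],[-0.48,-0.67,0],[-0.48,-0.67,0],[-0.7,-0.4,0],[-0.6,-0.4,0],[0,0,0]], "twist": [1,1,1,1,1,1,1,0,0,0]}}

```text
time: 17.25
position: [0.5104, -0.2126, 0.0633]
tool_rot: [0.887, 0.461, -0.0, -0.001]
ft_force: [0.6, 0.6, -1.0]
grip_width: 0.0197
```

```bash
cat >> h.py <<'E'
RY=np.radians(-10.06);SX=np.array([np.cos(RY),np.sin(RY)]);SY=np.array([-SX[1],SX[0]]);SO=np.array([511.88,-166.32])
def st(c,u,v,z):
    b=onz(c,u,v,z,True)[:2]*1000-SO; s=np.array([b@SX,b@SY]); return s,np.hypot(*s),np.degrees(np.arctan2(s[1],s[0]))
def look(tag,z=.0286):
    c=snap('wrist',tag); o=robot.get_obs(); X=R.from_quat(o['tool_rot']).as_matrix(); psi=np.degrees(np.arctan2(X[1,0],X[0,0]))
    T=o['position'][:2]*1000; C=T+38.1*X[:2,0]-27.8*X[:2,1]+[1.1,.2]-SO
    print(o['time'],o['position'],'F',o['ft_force'].round(1),'psi',psi.round(2),'hookang',psi-90+10.06+55,'C',np.round([C@SX,C@SY],2))
    # ball: bright low-sat blob component near (254,105)
    f=ballfind(c,(238,88,275,122),z); f=[q for q in (f or []) if 8<q[2]<11.5 and abs(q[0]-254)<4 and abs(q[1]-105)<4]
    for q in f: print('ball',q,st(c,*q[:2],z))
    cv2.imwrite(f'pics/{tag}z.png',cv2.resize(c['color'][40:145,185:315],(743,600),interpolation=cv2.INTER_CUBIC)); return c
E
python3 -c "
from h import *
look('w11')"
```

```text
17.3 [ 0.51037481 -0.21268169  0.06327642] F [ 0.1  0.5 -0.6] psi 54.94 hookang 29.998614462870812 C [-1.43  0.76]
ball (np.float32(254.275), np.float32(104.875), np.float32(9.5)) (array([40.4582361 , 24.75142529]), np.float64(47.42891441362277), np.float64(31.457343122057104))
```

View pics/w11z.png

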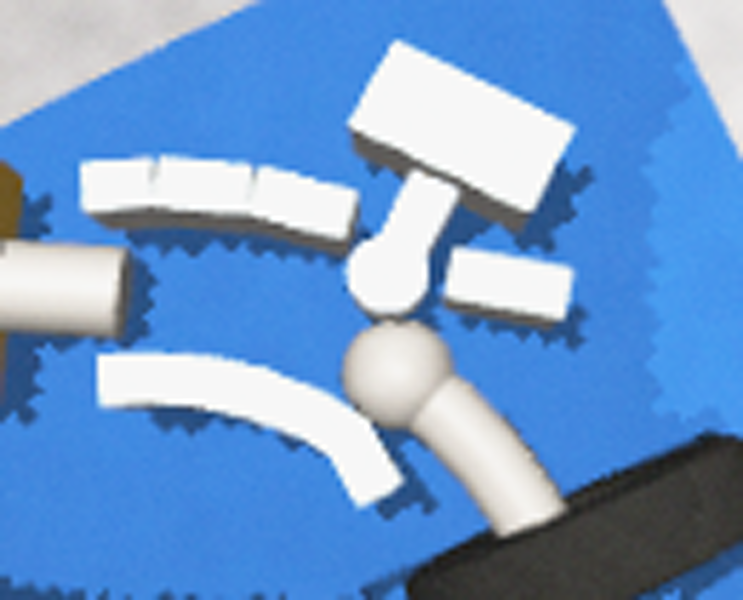

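Ball is now at radius 47.4, 31.5°, with no force and just before the nose. Pushing again.

>>> {"fn": "step_arm", "kwargs": {"slide": [[0.49,0.66,0],[0.49,0.66,0],[0.49,0.66,0],[0,0,0]], "twist": [-1,-1,-1,0]}}

```text
time: 17.63
position: [0.5138, -0.2142, 0.0636]
tool_rot: [0.875, 0.485, 0.0, 0.001]
ft_force: [-0.5, -2.0, -0.7]
grip_width: 0.0194
```

>>> {"fn": "step_arm", "kwargs": {"slide": [[0.49,0.66,0],[0.49,0.66,0],[0,0,0]], "twist": [-1,-1,0]}}

```text
time: 17.88
position: [0.5163, -0.215, 0.0639]
tool_rot: [0.866, 0.5, 0.0, 0.002]
ft_force: [0.0, -5.2, -0.5]
grip_width: 0.02
```

```bash
python3 -c "
from h import *
look('w12')"
```

```text
17.9333 [ 0.51618295 -0.21500107  0.06384183] F [ 0.5 -5.1 -1.7] psi 59.96 hookang 35.01550709242326 C [ 0.68 -1.49]
ball (np.float32(254.875), np.float32(105.175), np.float32(9.14)) (array([40.85790958, 25.63990823]), np.float64(48.23664239118779), np.float64(32.109850722864564))
```

View pics/w12z.png

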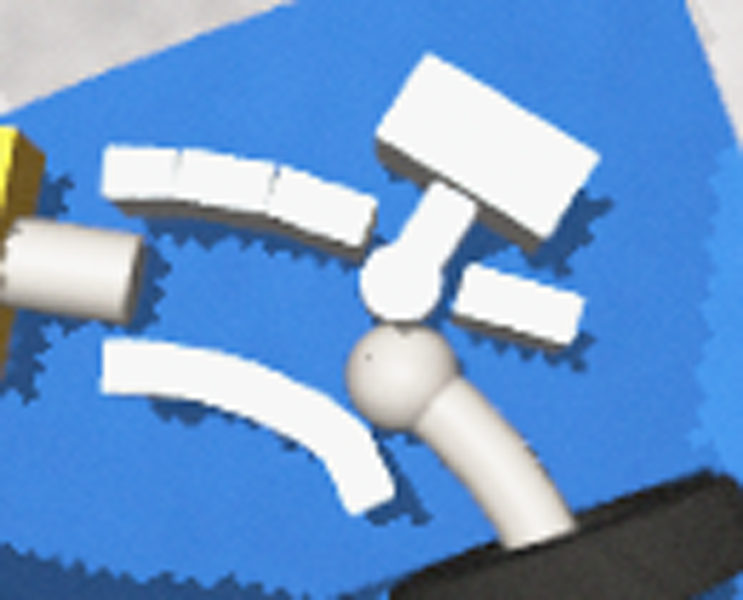

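>>> {"fn": "step_arm", "kwargs": {"slide": [[-0.01,0.36,0],[0.24,0.51,0],[0,0,0]], "twist": [-1,-1,0]}}

```text
time: 18.18
position: [0.5169, -0.2147, 0.0638]
tool_rot: [0.857, 0.515, 0.0, 0.001]
ft_force: [-0.1, -4.4, -0.6]
grip_width: 0.0198
```

```bash
python3 -c "
from h import *
look('w13')"
```

```text
18.2333 [ 0.51669209 -0.21446873  0.06378286] F [ 1.4 -3.1 -0.9] psi 61.9 hookang 36.95914069642138 C [-0.44 -1.34]
ball (np.float32(256.075), np.float32(104.875), np.float32(10.46)) (array([39.6301671 , 26.89650733]), np.float64(47.8954303764062), np.float64(34.1642561508549))
```

View pics/w13z.png

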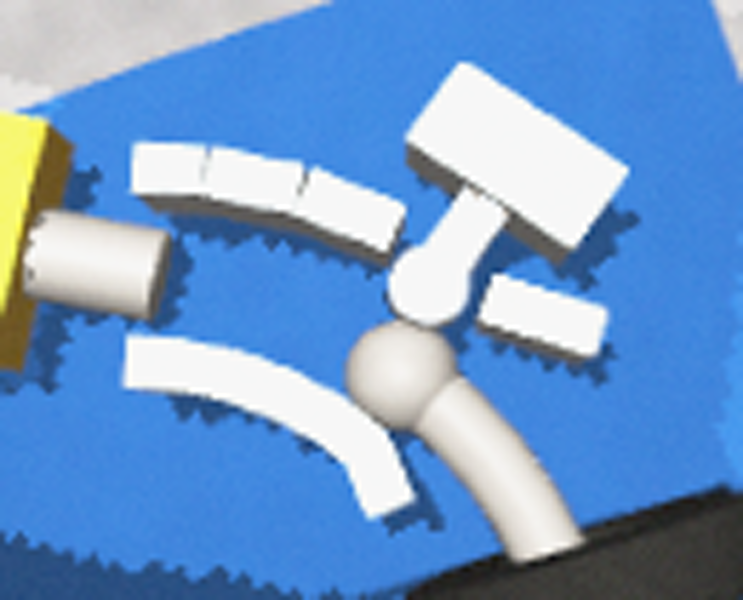

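Moving past the nose now with only ~3-4 N. Continuing.

>>> {"fn": "step_arm", "kwargs": {"slide": [[0.49,0.66,0],[0.49,0.66,0],[0,0,0]], "twist": [-1,-1,0]}}

```text
time: 18.48
position: [0.5179, -0.2132, 0.0636]
tool_rot: [0.848, 0.53, 0.0, -0.0]
ft_force: [2.0, -2.6, -0.9]
grip_width: 0.0199
```

```bash
python3 -c "
from h import *
look('w14')"
```

```text
18.5333 [ 0.51777642 -0.21310399  0.06356125] F [ 1.2 -3.1 -1.1] psi 63.93 hookang 38.98676621455836 C [-1.18 -0.36]
ball (np.float32(254.875), np.float32(104.875), np.float32(9.38)) (array([36.96870227, 29.68125804]), np.float64(47.409514093956574), np.float64(38.76012034221283))
```

View pics/w14z.png

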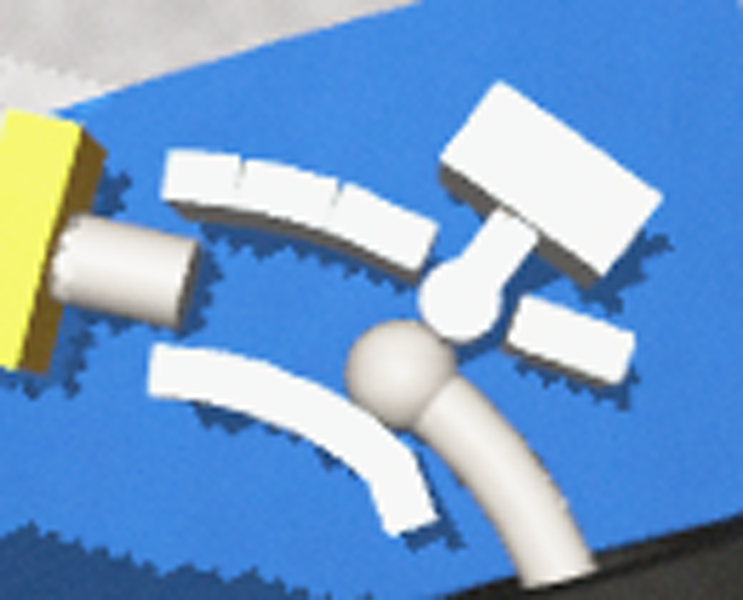

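The ball has passed the nose's crest at 38.8° along the inner wall. I'll ease 0.4 mm outward and go on.

>>> {"fn": "step_arm", "kwargs": {"slide": [[0.83,0.86,0],[0.49,0.66,0],[0.49,0.66,0],[0.49,0.66,0],[0,0,0]], "twist": [-1,-1,-1,-1,0]}}

```text
time: 18.95
position: [0.5207, -0.2116, 0.0633]
tool_rot: [0.829, 0.559, -0.0, -0.001]
ft_force: [0.6, -0.1, -0.2]
grip_width: 0.02
```

```bash
python3 -c "
from h import *
c=look('w15')
"
```

```text
19.0 [ 0.52064664 -0.21162371  0.06331808] F [ 1.1  0.6 -1. ] psi 67.93 hookang 42.994994398084785 C [-1.67  0.36]
ball (np.float32(253.975), np.float32(104.575), np.float32(9.17)) (array([33.68661903, 33.34401057]), np.float64(47.39843185356099), np.float64(44.7071510776705))
```

View pics/w15z.png

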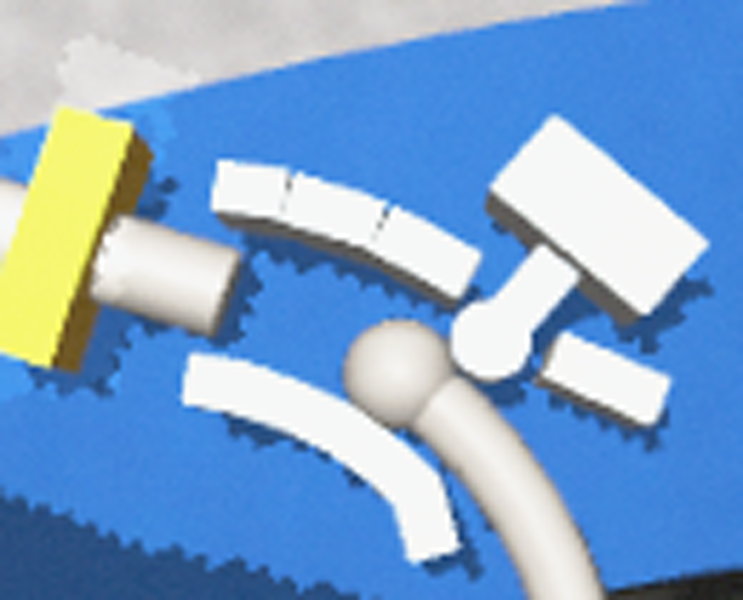

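The nose clicked in behind the ball with force back to ~0. I'll estimate where the screw's end is.

```bash
python3 -c "
from h import *
c=load('w15')
for u,v,z in [(225,292,.028),(225,292,.033),(240,255,.028),(210,335,.028)]: print(st(c,185+u/5.715-.4,40+v/5.715-.4,z))
"
```

```text
(array([17.91550461, 45.61654744]), np.float64(49.00851666701084), np.float64(68.55801109894661))
(array([18.30667654, 45.00661763]), np.float64(48.58734440885036), np.float64(67.86570981217773))
(array([20.28777888, 49.15251555]), np.float64(53.17484138281282), np.float64(67.57153477544733))
(array([15.40117737, 41.46979218]), np.float64(44.2373137511218), np.float64(69.6258574500952))
```

The screw's end is at ~68°, so the ball should stop near 61° (about 5 mm beyond seat). I'll recentre and advance 10°.

>>> {"fn": "step_arm", "kwargs": {"slide": [[0.6,0.8,0],[0.49,0.66,0],[0.49,0.66,0],[0.49,0.66,0],[0.49,0.66,0],[0.49,0.66,0],[0.49,0.66,0],[0.49,0.66,0],[0.49,0.66,0],[0.49,0.66,0],[0.49,0.66,0],[0,0,0]], "twist": [0,-1,-1,-1,-1,-1,-1,-1,-1,-1,-1,0]}}

```text
time: 20.0
position: [0.5298, -0.2096, 0.0635]
tool_rot: [0.777, 0.629, -0.0, -0.0]
ft_force: [-0.9, -1.7, -0.1]
grip_width: 0.02
```

```bash
python3 -c "
from h import *
c=look('w16')
cv2.imwrite('pics/w16c.png',cv2.resize(c['color'][0:225,110:380],(720,600)))
"
```

```text
20.05 [ 0.52968926 -0.20957857  0.063526  ] F [-2.3 -2.4 -0.1] psi 77.94 hookang 53.00252849673417 C [-0.32 -0.05]
ball (np.float32(254.275), np.float32(104.875), np.float32(9.41)) (array([29.03183438, 38.26309742]), np.float64(48.03032408211062), np.float64(52.810867605377275))
```

View pics/w16c.png

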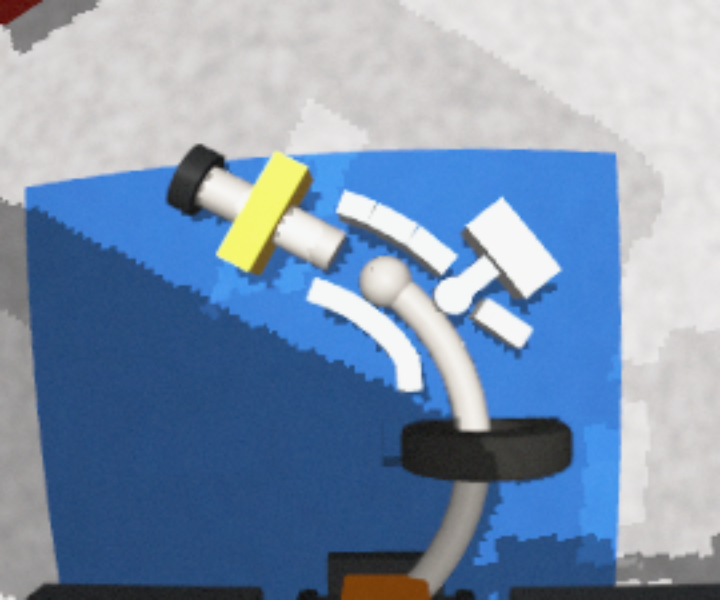

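>>> {"fn": "step_arm", "kwargs": {"slide": [[0.2,0.5,0],[0.49,0.66,0],[0.49,0.66,0],[0.49,0.66,0],[0,0,0]], "twist": [-1,-1,-1,-1,0]}}

```text
time: 20.47
position: [0.5326, -0.2081, 0.0635]
tool_rot: [0.755, 0.656, 0.0, -0.0]
ft_force: [-0.2, -1.3, 0.0]
grip_width: 0.0199
```

```bash
python3 -c "
from h import *
c=look('w17')
"
```

```text
20.5167 [ 0.53251944 -0.20805857  0.06348535] F [-0.8 -0.5 -0.6] psi 81.93 hookang 56.994663138215415 C [-0.45  0.01]
ball (np.float32(254.275), np.float32(104.575), np.float32(9.47)) (array([26.14563258, 40.48230795]), np.float64(48.19140338360021), np.float64(57.143470373120216))
```

View pics/w17z.png

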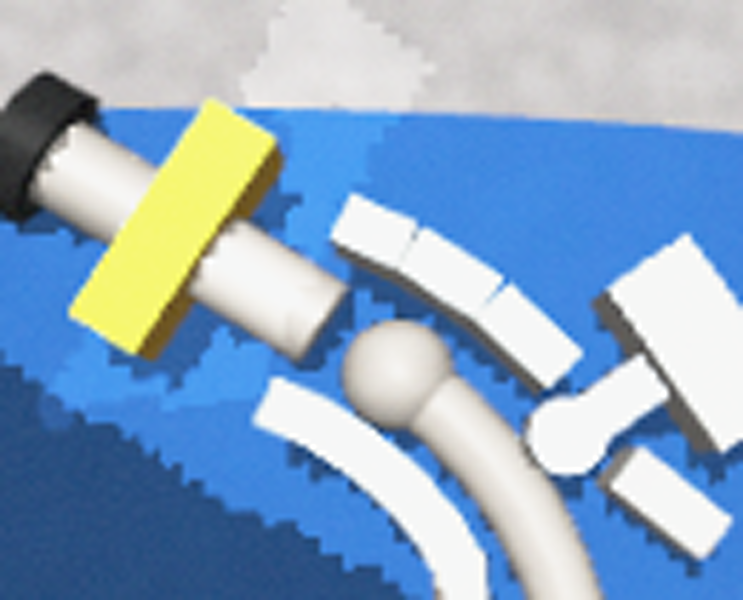

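About 3 mm remain to the screw. Advancing to contact.

>>> {"fn": "step_arm", "kwargs": {"slide": [[0.49,0.66,0],[0.49,0.66,0],[0.49,0.66,0],[0,0,0]], "twist": [-1,-1,-1,0]}}

```text
time: 20.85
position: [0.5348, -0.2071, 0.0635]
tool_rot: [0.737, 0.676, -0.0, -0.0]
ft_force: [-0.7, -0.5, -1.7]
grip_width: 0.0196
```

>>> {"fn": "step_arm", "kwargs": {"slide": [[0.49,0.66,0],[0,0,0]], "twist": [-1,0]}}

```text
time: 21.02
position: [0.5354, -0.2067, 0.0635]
tool_rot: [0.732, 0.682, -0.0, -0.0]
ft_force: [-0.6, -0.5, -1.6]
grip_width: 0.0199
```

>>> {"fn": "step_arm", "kwargs": {"slide": [[0.49,0.66,0],[0,0,0]], "twist": [-1,0]}}

```text
time: 21.18
position: [0.5363, -0.2065, 0.0636]
tool_rot: [0.725, 0.688, -0.0, 0.0]
ft_force: [0.1, -1.6, -1.0]
grip_width: 0.0202
```

```bash
python3 -c "
from h import *
c=look('w18')
"
```

```text
21.2333 [ 0.53621627 -0.20648716  0.0635815 ] F [-0.4 -1.2 -1.3] psi 86.94 hookang 61.995727719417744 C [-0.21 -0.48]
ball (np.float32(254.575), np.float32(105.475), np.float32(9.860001)) (array([23.03405797, 41.58802614]), np.float64(47.5408429130008), np.float64(61.01956521973267))
```

View pics/w18z.png

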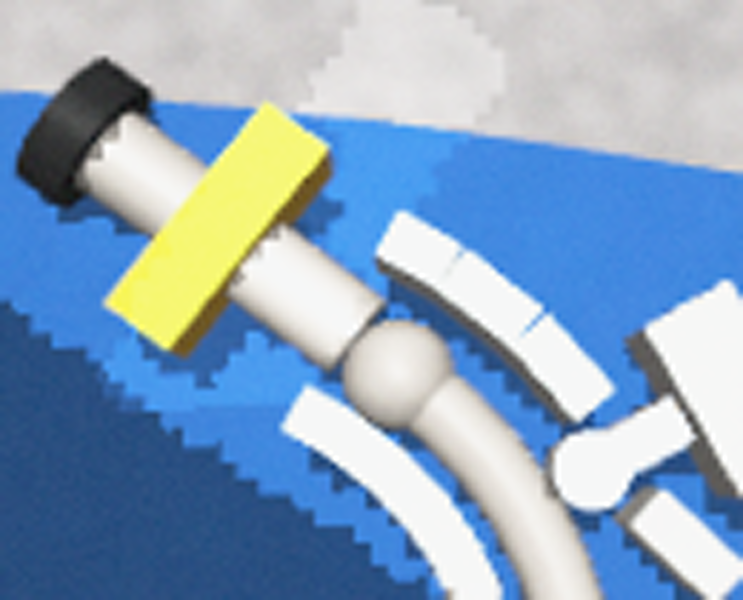

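The ball is touching the screw. Pressing along the tangent in small steps, aiming for 5–8 N.

>>> {"fn": "step_arm", "kwargs": {"slide": [[0.6,-0.8,0],[0.6,-0.8,0],[0,0,0],[0,0,0]], "twist": [0,0,0,0]}}

```text
time: 21.57
position: [0.5357, -0.2061, 0.0639]
tool_rot: [0.726, 0.688, 0.0, 0.002]
ft_force: [1.6, -3.9, -1.8]
grip_width: 0.0198
```

```bash
python3 -c "
from h import *
c=look('w19')
"
```

```text
21.6167 [ 0.53571564 -0.20610835  0.06391402] F [ 2.3 -4.4 -2. ] psi 86.89 hookang 61.95154804492556 C [-0.74 -0.17]
```

>>> {"fn": "step_arm", "kwargs": {"slide": [[0.5,-0.7,0],[0,0,0],[0,0,0],[0,0,0]], "twist": [0,0,0,0]}}

```text
time: 21.95
position: [0.5356, -0.206, 0.0641]
tool_rot: [0.726, 0.688, 0.0, 0.002]
ft_force: [2.6, -5.0, -1.8]
grip_width: 0.0195
```

```bash
python3 -c "
from h import *
c=look('w20')
for i in range(4):
    snap('top','t%d'%i); F=robot.get_obs()['ft_force']; print(F, -(F@np.array([-.777,.629,0])))
"
```

```text
22.0 [ 0.53553794 -0.20600295  0.06407778] F [ 3.2 -5.  -2.5] psi 86.88 hookang 61.94423017199519 C [-0.93 -0.09]
ball (np.float32(255.175), np.float32(105.775), np.float32(9.83)) (array([22.83224374, 41.79693604]), np.float64(47.62662298039543), np.float64(61.35372183367588))
[ 2.56221908 -4.53181772 -2.27495922] 4.841357575942119
[ 2.79511579 -5.84522761 -2.69245606] 5.848453138438132
[ 2.2347819  -5.691471   -2.28909696] 5.3163607967628135
[ 2.84691593 -4.60856577 -2.23504386] 5.1108415459212555
```

View pics/w20z.png

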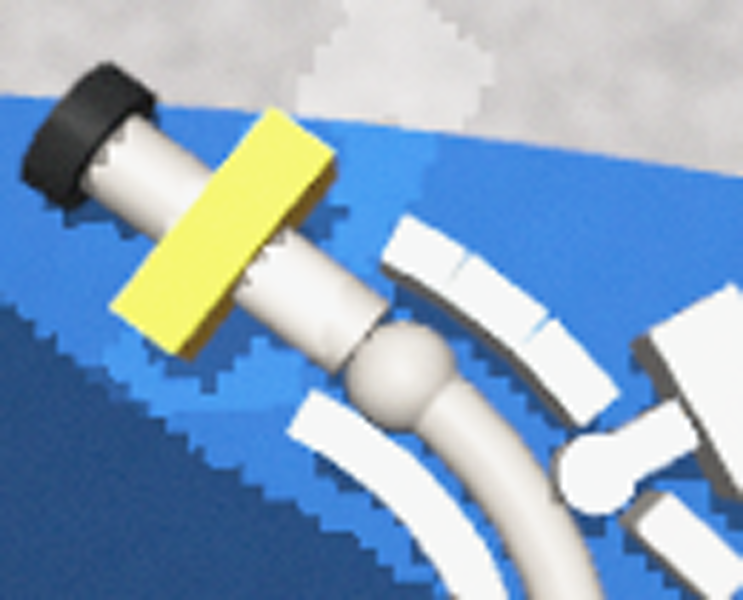

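~5.3 N. A touch more to be clearly firm.

>>> {"fn": "step_arm", "kwargs": {"slide": [[0.5,-0.7,0],[0,0,0],[0,0,0],[0,0,0],[0,0,0],[0,0,0]], "twist": [0,0,0,0,0,0]}}

```text
time: 22.7
position: [0.5354, -0.2059, 0.0642]
tool_rot: [0.726, 0.688, 0.001, 0.003]
ft_force: [2.8, -4.5, -1.7]
grip_width: 0.0202
```

```bash
python3 -c "
from h import *
c=look('w21')
for i in range(4):
    snap('top','t%d'%i); F=robot.get_obs()['ft_force']; print(F, -(F@np.array([-.777,.629,0])))
"
```

```text
22.75 [ 0.53541634 -0.20588793  0.06420661] F [ 2.2 -6.4 -2.9] psi 86.88 hookang 61.93724066931895 C [-1.06  0.  ]
ball (np.float32(254.575), np.float32(104.575), np.float32(9.14)) (array([22.29556637, 42.51941274]), np.float64(48.01033992407478), np.float64(62.329188842909886))
[ 2.77876271 -5.93155211 -2.13905805] 5.890044901518376
[ 2.85228194 -5.26589957 -2.15657095] 5.528473893621497
[ 3.61131405 -5.97173491 -1.30402457] 6.562212276371423
[ 2.24764375 -6.64034064 -1.47669861] 5.92319345710377
```

About 6 N along the arc: firm. Now lower onto the board, ease the push to a light one, and release.

>>> {"fn": "step_arm", "kwargs": {"slide": [[0,0,0.6],[0,0,0.5],[-0.4,0.6,0],[-0.3,0.4,0],[0,0,0],[0,0,0]], "twist": [0,0,0,0,0,0]}}

```text
time: 23.45
position: [0.5357, -0.2061, 0.0634]
tool_rot: [0.726, 0.688, 0.0, 0.002]
ft_force: [1.3, -5.7, 1.5]
grip_width: 0.0197
```

```bash
python3 -c "
from h import *
c=look('w22')
for i in range(3):
    snap('top','t%d'%i); F=robot.get_obs()['ft_force']; print(F, -(F@np.array([-.777,.629,0])))
"
```

```text
23.5 [ 0.53565729 -0.20609777  0.0633741 ] F [ 1.5 -5.7  1.8] psi 86.88 hookang 61.942290087945224 C [-0.79 -0.16]
ball (np.float32(254.575), np.float32(105.475), np.float32(10.13)) (array([22.59301866, 41.82107769]), np.float64(47.53364104574047), np.float64(61.62073287784635))
[ 2.10523602 -4.76621658  1.3572688 ] 4.633718617328073
[ 1.90384469 -5.30423973  2.00515871] 4.815654112172722
[ 0.60502484 -5.3925982   1.07710176] 3.862048568133275
```

>>> {"fn": "step_arm", "kwargs": {"slide": [[-0.4,0.6,0],[0,0,0],[0,0,0]], "twist": [0,0,0]}}

```text
time: 23.9
position: [0.5358, -0.2062, 0.0632]
tool_rot: [0.726, 0.688, 0.0, 0.002]
ft_force: [1.7, -5.8, 2.7]
grip_width: 0.0199
```

>>> {"fn": "step_arm", "kwargs": {"slide": [[0,0,0],[0,0,0],[0,0,0],[0,0,0],[0,0,0],[0,0,0]], "twist": [0,0,0,0,0,0], "jaw": 36}}

```text
time: 24.4
position: [0.5344, -0.2046, 0.0622]
tool_rot: [0.726, 0.688, -0.0, -0.001]
ft_force: [0.3, -0.9, 0.1]
grip_width: 0.0357
```

```bash
python3 -c "
from h import *
c=look('w23')
cv2.imwrite('pics/w23c.png',cv2.resize(c['color'][0:260,110:400],(669,600)))
"
```

```text
24.45 [ 0.53452152 -0.20474003  0.06227468] F [0.6 0.1 0.6] psi 86.93 hookang 61.98580631076767 C [-2.17  0.95]
ball (np.float32(257.575), np.float32(107.275), np.float32(9.41)) (array([22.71905889, 42.25455314]), np.float64(47.97502368786372), np.float64(61.734357843126666))
```

View pics/w23c.png

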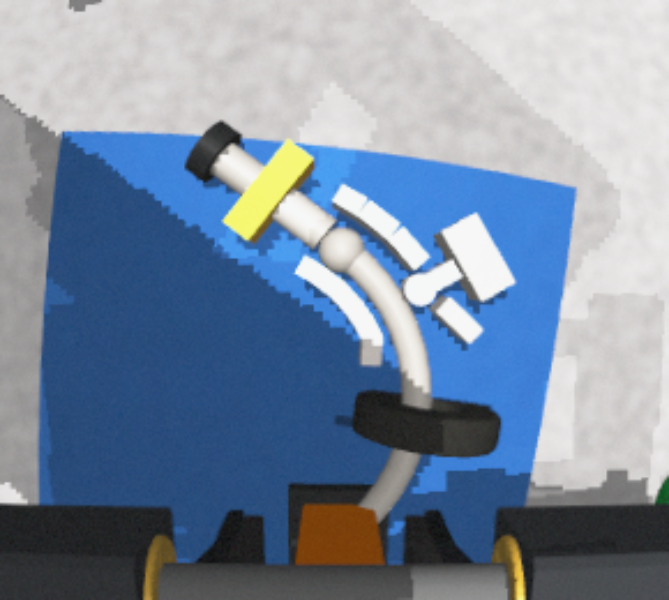

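Released; the ball is still at the screw and the force is gone. Retreating straight up.

>>> {"fn": "step_arm", "kwargs": {"slide": [[0,0,-4],[0,0,-8],[0,0,-10],[0,0,-12],[0,0,-12],[0,0,-12],[0,0,-12],[0,0,-12],[0,0,-12],[-10,0,-10],[-10,0,-10],[-10,0,0],[-10,0,0],[-10,0,0],[0,0,0]], "twist": [0,0,0,0,0,0,0,0,0,0,0,0,0,0,0]}}

```text
time: 25.7
position: [0.5319, -0.2573, 0.1761]
tool_rot: [0.727, 0.687, -0.0, 0.0]
ft_force: [-0.1, -0.0, 1.0]
grip_width: 0.0359
```

```bash
python3 -c "
from h import *
o=robot.get_obs(); print(o['time'],o['position'],o['ft_force'])
c=snap('wrist','w24'); s=snap('scene','s24'); t=snap('top','t24')
a=cv2.resize(c['color'][40:240,150:400],(500,400)); b=cv2.resize(s['color'][190:280,95:200],(467,400),interpolation=cv2.INTER_CUBIC)
cv2.imwrite('pics/f24.png',cv2.resize(np.hstack([a,b]),(800,331))); cv2.imwrite('pics/t24.png',t['color'])
cv2.imwrite('pics/c24.png',c['color'])
"
```

```text
25.7 [ 0.53194266 -0.25728864  0.17609346] [-0.0954582  -0.03220087  0.96365313]
```

View pics/f24.png

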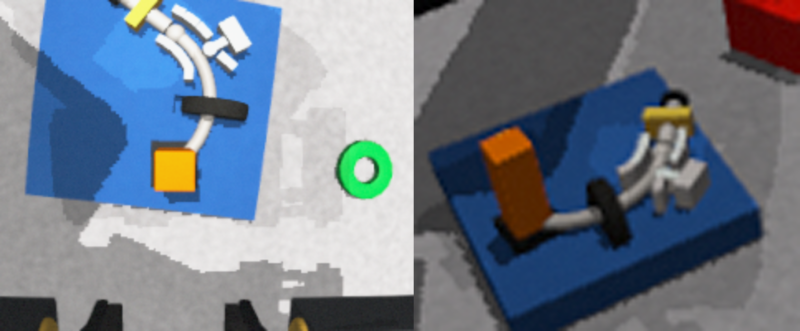

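View pics/c24.png

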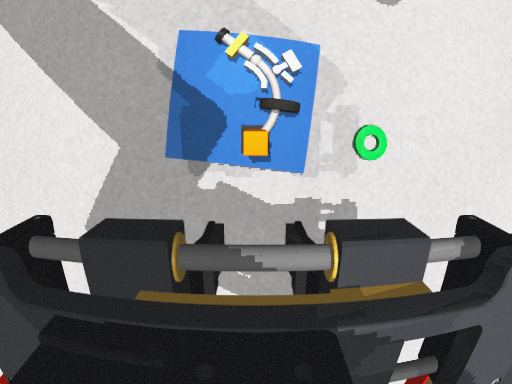

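```bash
python3 -c "
from h import *
c=load('w24'); cv2.imwrite('pics/z24.png',cv2.resize(c['color'][25:125,205:315],(660,600),interpolation=cv2.INTER_CUBIC))
a=load('top0')['color'];b=load('t24')['color']
for n,(x0,y0,x1,y1) in {'carton':(275,205,315,245),'jar':(275,125,315,165),'big':(118,192,160,235),'pink':(210,215,255,250)}.items():
    print(n,cv2.absdiff(a[y0:y1,x0:x1],b[y0:y1,x0:x1]).max(2).mean())
"
```

```text
carton 10.45875
jar 14.63
big 12.266334440753045
pink 8.996190476190476
```

View pics/z24.png

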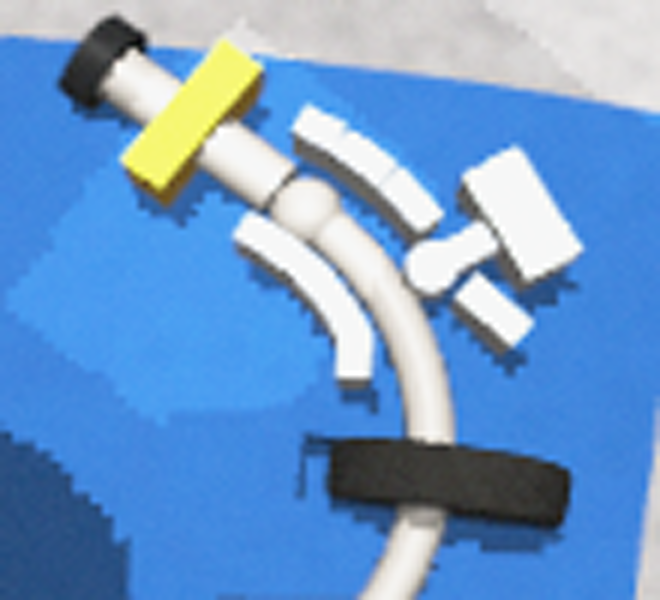

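View pics/t24.png

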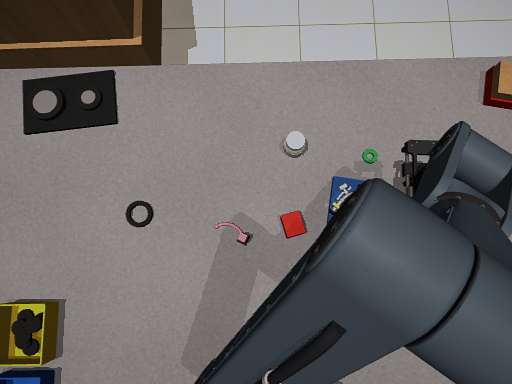

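The ball is against the screw, the nose is behind it, the seal is in its slot, the hook is flat, and the bystanders haven't moved. Handing in.

```bash
python3 -c "
from rig import robot
print(robot.hand_in())"
```

```text
the job is handed in; nothing more can be done
None
```

The seal is locked to the stand and the job is handed in, at about 26 s of the 67 s allowed. I took the orange hook and swung its ball through the seal's bore and into the keeper. It went past the nose's click and I pressed it against the stop screw with about 6 N along the arc. Then I lowered the hook onto the board, let go and backed the arm away.

**Last checks, from the pictures after release:**
- The ball sits at radius about 48 mm and about 61.7°, touching the screw's end. I had estimated 61° from the screw before pressing.
- The nose is out behind the ball, the hook lies flat, and the seal still stands in its slot around the wire.
- The jar, the carton and the big seal look to be where they started. That is by eye in the top view; a pixel comparison was muddied by shadows.

**What went wrong or disagreed:**
- **First push at the nose:** the ball sat about 2.7 mm too far out and rubbed the outer wall. The force peaked at about 9 N, above the 3–7 N expected there. I backed off, moved inward and passed the nose on the second try at about 5 N or less.
- **Calibration:** the wrist camera and the reported arm position disagreed by about 1 mm. I measured the ball against the stand within single pictures and used a corrected pivot for the swing.

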